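# Load the warm-air glassware dryer and set its heat slider

## Robot

A 6-joint arm with a two-finger parallel gripper is mounted at the origin on the work surface. World frame = base frame: x ahead of the robot, y to its left, z up, the work surface at z = 0. Lengths are in m, angles in rad, forces in N, time in s.
With the tool pointing down it reaches from about 0.25 to 0.775 m from the base axis. Payload 4 kg.
Tool frame: the origin (TCP) lies midway between the tips of the shut fingers; the grasp point (between the pads) lies 19 mm behind it (grip_point_offset is the distance from the TCP to the grasp point, in m); z points along the fingers, y is the line along which they close (so a half turn about z gives the same grasp; the last joint's range is limited). The gripper opens to 94 mm and grips with 3 to 60 N. Pads are 16 mm wide; open, the fingers measure 119 mm over their backs; the gripper's body (75 mm by 177 mm) begins 78 mm behind the grasp point.
Start: joints at [1.06, 0.087, 1.371, -0, 1.684, -0.103], TCP at [0.218, 0.505, 0.18] pointing down, gripper open.
Joint ranges: [-3.1, 3.1], [-0.76, 2.03], [0.27, 2.55], [-1.08, 4.22], [0.17, 2.65], [-2.57, 2.57]. Speed limits (rad/s): [2.79, 2.79, 3.14, 3.14, 3.14, 3.14].

## Interface

Orientations are given as [roll, pitch, yaw] about the fixed x, y, z axes, in that order (R = Rz(yaw) Ry(pitch) Rx(roll)).
In Python, from bench import * gives the robot as it stands.
- The arm moves only by the tool carry_out, never from a script. Its argument "commands" is a list of rows, each a list of 6 numbers: the shift along the tool's x, y, z in m, then the turn, a rotation vector about the tool's x, y, z in rad. In form: [[tx, ty, tz, rx, ry, rz], ...]. A call has exactly 5 rows; each row is the pose to reach, as a shift and turn from the pose commanded when the call began, along the tool's axes at that moment; what a row does not reach only later rows make up. A row lasts 1/10 s, in which the tool goes at most 50 mm and 8.59 degrees, less where a joint would pass 70% of its speed; a pose out of reach is approached as far as the arm can. A call with a gripper value outside its range is refused whole. "jaw" is the opening, from 0 (shut) to 1 (fully open), set as the call begins (left out, the last holds). The fingers move at their own pace and stop on an object; the grip force is fixed at half the most. Time passes only in rows, so rows that repeat a pose let the fingers close, or fill a call up. It gives the time, the measured TCP pose, the force, the opening and the grip force at its end, in the units of the state.
- get_obs(): the state, without advancing time (a new reading comes with each control period).
- snapshot(name): name is "scene" or "top"; returns a dict with "img" (420x560x3 uint8, red, green, blue), "range_z" (420x560 float32, m along the optical axis (not along the pixel's ray), 0 where there is no reading), "fx", "fy", "cx", "cy" (pixels), "distortion" ([k1, k2, p1, p2, k3] as OpenCV has them; the pictures are not rectified), "R" (3x3) and "t" (3): a world point X has camera coordinates R X + t. Camera axes: x right, y down, z forward; pixel columns grow to the right and rows downward; lengths in m; the calibration is good to about 2 mm. A picture is of the moment at which its call begins.
- close_job(): hands the job in; it is judged then, once.
The state is a dict: "time": time; "joint_positions": joint angles; "qvel": joint speeds; "joint_torque": joint torques, N m; "tool_pos": TCP position; "ee_rot": TCP orientation; "wrist_force": force on the tool from outside, world axes, zero at the start; "wrist_torque": the same for the moment, N m; "width": finger opening in m; "finger_force": force on a finger pad.
Only numpy, scipy, OpenCV 4.12 (cv2) and the standard library are available. Lean on these libraries where they do the work, as an engineer would, in place of code of your own. Each camera call takes 0.05 s, during which the arm holds its last target. There are 200 camera calls.

## Task

Dry the washed lab pieces: first slide the dryer's heat slider fully back to its off end, then slide the clear cover fully open, put every washed piece from the grey draining board into the trough, and slide the cover fully shut. Only when the cover is shut, slide the heat slider up level with the brass marker clip beside its track; leave the heat off all the time the cover is open, and leave the amber jar and the white bottle standing where they are.

Things in the scene. Friction and masses are not known exactly. Their poses are not given: they have to be found in the camera images.
- dryer: White low warm-air dryer, fixed, 302 mm (x) by 452 mm (y), 85 mm high. Origin on the bench under it (it spans x -145..157, y -226..226 mm). Own axes: x away from the robot, y left along both slide tracks, z up; turned by up to 0.1 rad. Right half: trough with sliding clear cover; left half: flat deck the cover slides over; front: 70 mm control strip with the heat slider.
- trough (a point): Centre of the trough's inner floor, 15 mm above the bench; axes as the dryer's. Inner size 220 mm (x) by 210 mm (y), 70 mm deep to the rim (85 mm above the bench); walls 12 mm. It takes all pieces; nothing may stick up above the rim or the cover cannot pass.
- cover (a joint): Sliding clear cover, in m: 0 = fully shut over the trough, 0.215 = fully open over the deck (moves along the dryer's +y, to the left). Friction about 2.5 N; stays where it is left; never lifts off. May start up to 10 mm ajar.
- cover_grip (a point): Top centre of the grey bar handle on the cover. The bar is 80 mm along the dryer's x, 20 mm thick along y, and stands 34 mm above the cover plate (8 mm thick, its top 95 mm above the bench): the bar's top is 129 mm above the bench. Pinch it across y from above.
- heat (a joint): Heat slider on the control strip, in m: 0 = off (right end of its track, hard stop), 0.120 = full heat (left end), moves along the dryer's +y. Friction about 2 N; stays where it is left. Starts somewhere well above off.
- heat_top (a point): Top centre of the heat slider's black grip: a block 28 mm (dryer x) by 20 mm (dryer y) by 40 mm tall, its top 126 mm above the bench. Pinch it across y from above.
- clip: Small brass marker clip, 14 mm (x) by 6 mm (y) by 8 mm high, fixed on the control strip between the slider's track and the cover, clear of both; origin centre of its underside, axes as the dryer's. It marks the wanted heat: the slider is set when its grip's centre is level with the clip's centre along the dryer's y, 45 to 110 mm from the off end.
- board: Grey draining board fixed on the bench, 360 mm (x) by 330 mm (y), flat top 5 mm above the bench; origin on the bench under its centre. The washed pieces start on it.
- adapter: Washed piece: frosted glass tube adapter lying flat, a 110 mm run along its x (tube 20 mm thick, 24 mm collars at the ends), with a side arm at x = +25 mm pointing to its +y, 55 mm long. Origin: underside, middle of the run; tube axis 12 mm up. Grip across y near x = -10 mm. 90 g. May be absent.
- beaker: Washed piece: small glass beaker standing upright, 56 mm across, 55 mm tall, 3 mm wall; origin centre of its underside. Can be gripped across from above by its outside, any direction. 90 g. May be absent.
- funnel: Washed piece: steel powder funnel standing mouth down: rim 68 mm across at the bottom, 30 mm high cone, then a stem about 19 mm thick up to 62 mm. Origin centre of its underside, z up the stem. Grip the stem. 120 g. May be absent.
- boss: Washed piece: aluminium boss head, block 50 mm (x) by 34 mm (y) by 34 mm, with a thumbscrew at its +x end to x = 45 mm. Origin centre of the block's underside. Grip across y. 200 g. May be absent.
- clamp: Washed piece: steel lab clamp lying flat along its x, 135 mm long (x -65..70 mm): 12 mm rod from x -60 to 20 mm with its axis 11 mm up, 22 mm end knob at x = -58 mm, 32 mm wide block at x 21..43 mm, black jaws beyond. Origin on the underside. Grip the rod across y near x = 5 mm. 160 g. May be absent.
- spatula: Washed piece: wide spatula lying flat along its x, 131 mm long: black handle x -65..25 mm, 16 mm wide, 14 mm high; steel blade 32 mm wide beyond it. Origin on the underside. Grip the handle across y near x = 0. 80 g. May be absent.
- jar: Bystander: amber glass jar, 64 mm across, 100 mm tall, beyond the draining board. Leave it standing where it is. Origin centre of its underside.
- wash_bottle: Bystander: white bottle with a red cap, 68 mm across, 150 mm tall, beyond the draining board. Leave it standing where it is. Origin centre of its underside.
There are look-alikes about, which are no part of the job. What is meant by the boss is not purple, and is the larger of those in its own colour. What is shaped like the funnel but blue or green is not meant.

How it is judged:
By the outcome, as a careful person would: the job done as asked, in the order asked, and still so for the second after the job is handed in, with the robot touching nothing.
Of adapter, beaker, funnel, boss, clamp, spatula only 3 to 5 are there at a start; the rules pass over those that are not, and their reading is None.
At some moment in a run one of adapter, beaker, funnel, boss, clamp, spatula may be knocked a few centimetres aside while the robot is not near it.
Once in a run the grip may slacken for a moment while it holds something.
It also fails if it takes over 210 s, if anything falls off the work surface, if the arm or the gripper's body presses on something with over 40 N, if the wrist force passes 120 N, or if a joint passes its speed limit or range.

## Working session

There is one attempt and no reset: what is moved stays moved. The work goes in short steps, Python scripts to look and compute and a tool call to move; the robot and the scene stay as the last step left them, time stands still between calls to the robot, and variables do not carry over. Pictures are saved under pics/ and viewed, at most 14 in all, crops included, and the job is handed in when it is done.

Besides the shell and the picture viewer there is one more tool, called by a JSON object that holds its "op" and its "data". carry_out: Moves the arm, as the interface text tells. Its arguments: {"type":"object","properties":{"commands":{"type":"array","items":{"type":"array","items":{"type":"number"}}},"jaw":{"type":"number"}},"required":["commands"]}

```bash
mkdir -p pics; ls
cat > h.py <<'E'
from bench import *
import numpy as np, cv2
def shot(n,f):
    s=snapshot(n); np.savez(''+f+'.npz',**{k:np.array(v) for k,v in s.items()})
    cv2.imwrite(f'pics/{f}.png',s['img'][:,:,::-1]); return s
def world(s):
    K=np.array([[s['fx'],0,s['cx']],[0,s['fy'],s['cy']],[0,0,1.]]);
    u,v=np.meshgrid(np.arange(560),np.arange(420))
    p=cv2.undistortPoints(np.stack([u,v],-1).reshape(-1,1,2).astype(np.float64),K,np.array(s['distortion'],float)).reshape(420,560,2)
    z=s['range_z']; c=np.dstack([p*z[...,None],z])
    return (c-s['t'])@s['R']   # R^T (c-t)
E
python3 - <<'E'
from h import *
for n in('top','scene'):
    s=shot(n,n+'0'); print(s['t'],s['R'])
print(get_obs())
E
```

```text
pics
[-0.09835676  0.48717782  0.99293513] [[-0.02416127 -0.99889186 -0.04038919]
 [-0.9958219   0.02760654 -0.08704377]
 [ 0.08806232  0.03811735 -0.9953854 ]]
[-0.25568963 -0.30944285  1.50112707] [[ 0.71829703  0.69557977  0.01477066]
 [ 0.57977136 -0.58670065 -0.56537379]
 [-0.38459661  0.41466992 -0.82470256]]
{'time': 0.1, 'joint_positions': array([ 1.05989792e+00,  8.79020658e-02,  1.37209648e+00,  9.51095627e-07,
        1.68363290e+00, -1.03107087e-01]), 'qvel': array([ 0.00094704, -0.00307653, -0.00305143, -0.00017999,  0.00176918,
        0.00084322]), 'joint_torque': array([ 2.26744603e-03, -3.41250837e+01, -3.03301334e+01,  7.21338345e-02,
        3.03982396e-02, -1.01012370e-04]), 'tool_pos': array([0.21785413, 0.50440765, 0.17871321]), 'ee_rot': array([-3.13956479e+00, -2.10781249e-04,  2.73380123e+00]), 'wrist_force': array([-0.42039769, -0.6251305 , -1.10451101]), 'wrist_torque': array([-0.04574076, -0.00244386, -0.03161944]), 'finger_force': 0.0, 'width': 0.09373256580000333}
```

View pics/top0.png

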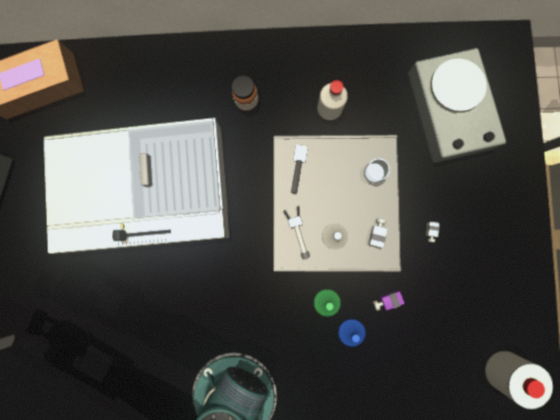

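View pics/scene0.png

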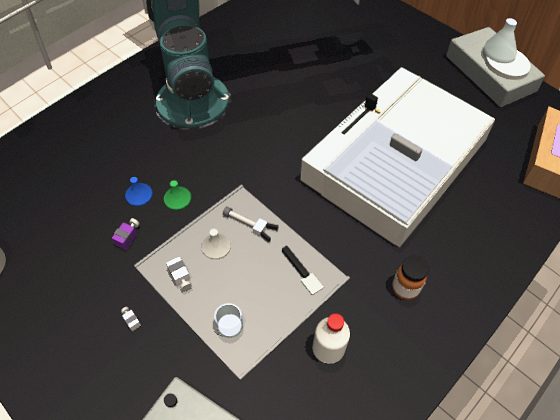

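The top view shows the dryer at upper left, with the grip at (120,235), the handle bar at (145,168) and the clip near (124,227). The board holds five pieces: spatula (297,170), beaker (376,172), clamp (298,233), funnel (336,236) and boss (379,234). There is no adapter. The look-alikes are the small boss at (433,231), the purple boss and the green and blue funnels.

Run:
```python
from h import *
W={}
for n in('top','scene'):
    s=dict(np.load(n+'0.npz')); W[n]=(world(s),s['img'])
# dryer top outline from points z 75..110mm
P,I=W['top']
def pr(name,m,P=P):
    q=P[m].reshape(-1,3); r=cv2.minAreaRect((q[:,:2]*1000).astype(np.float32))
    print(name,len(q),'med',np.round(np.median(q,0)*1e3,1),'z',np.round(np.percentile(q[:,2],[2,98])*1e3,1),'rect',np.round(r[0],1),np.round(r[1],1),round(r[2],1))
    return q
X,Y,Z=P[...,0],P[...,1],P[...,2]
U,V=np.meshgrid(np.arange(560),np.arange(420))
box=lambda a,b,c,d:(U>=a)&(U<=c)&(V>=b)&(V<=d)
pr('dryer',box(30,105,235,262)&(Z>.06)&(Z<.14))
pr('handle',box(130,140,160,200)&(Z>.115)&(Z<.14))
pr('grip',box(105,215,135,250)&(Z>.115)&(Z<.14))
clipm=(I[...,0].astype(int)-I[...,2]>50)&box(100,215,220,245); pr('clip',clipm)
pr('board',box(265,130,405,275)&(Z>.002)&(Z<.008))
for n,b in dict(spat=(285,140,310,198),beak=(360,155,393,190),clamp=(280,203,315,262),fun=(318,222,352,252),boss=(366,215,392,252),sboss=(424,218,442,244)).items():
    pr(n,box(*b)&(Z>.009)&(Z<.1))
P2,I2=W['scene']; 
a=np.hstack([cv2.resize(I[115:260,40:240],None,fx=3,fy=3,interpolation=2)]); cv2.imwrite('pics/c1.png',a[:,:,::-1])
a=cv2.resize(I[130:275,265:410],None,fx=4,fy=4,interpolation=2); cv2.imwrite('pics/c2.png',a[:,:,::-1])
```

```text
dryer 20764 med [542.4 228.5  85.8] z [ 80.3 111.2] rect [546.5 240.7] [303.9 454.7] 3.8
handle 292 med [578.3 188.7 127.1] z [116.8 131.2] rect [578.6 190.6] [79.1 21.4] 3.7
grip 96 med [421.1 256.2 124.3] z [117.6 127.5] rect [421.1 259.3] [22.2 24. ] 89.4
clip 9 med [444.1 258.3  91.5] z [90.2 94.5] rect [444.1 259.3] [4.3 9.8] 85.7
board 12520 med [ 498.8 -283.2    4.3] z [2.1 7.5] rect [ 499.7 -279.2] [374.  389.9] 88.3
spat 330 med [ 594.7 -181.6   15.9] z [ 9.3 21.5] rect [ 594.6 -183. ] [ 32.9 144.2] 76.5
beak 343 med [ 574.3 -387.4   35. ] z [ 9.1 61.1] rect [ 577.7 -388.5] [65.7 62.7] 4.4
clamp 347 med [ 433.5 -179.9   22.3] z [10.8 29.1] rect [ 420.6 -177.5] [ 81.3 135. ] 88.5
fun 494 med [ 406.8 -271.7   19.9] z [ 9.4 67.3] rect [ 406.4 -274.4] [65.1 64.2] 12.6
boss 366 med [ 406.9 -383.2   37.4] z [13.2 42.1] rect [ 410.7 -380.5] [43.8 77.9] 72.9
sboss 165 med [ 416.3 -525.5   22. ] z [ 9.6 26.6] rect [ 412.4 -527.9] [26.4 45.2] 84.5
```

View pics/c1.png

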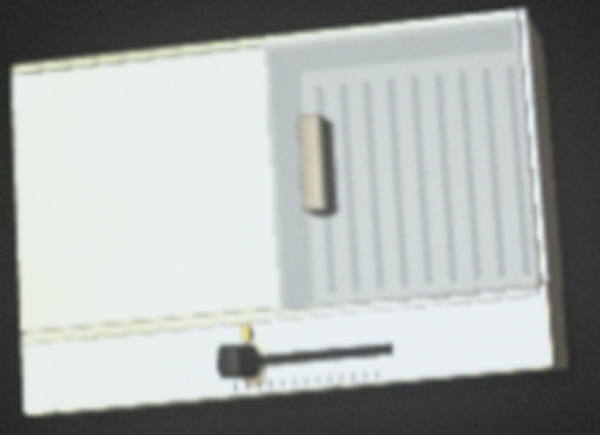

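View pics/c2.png

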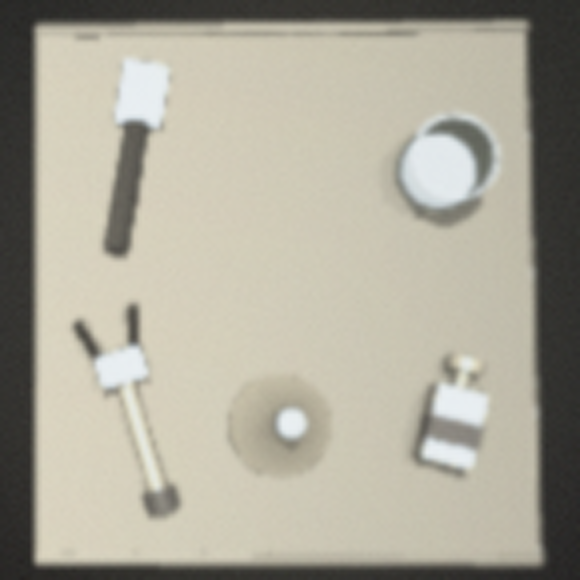

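The crops show the cover shut or nearly so, with its handle at c1 (315,163), the grip at c1 (237,360) and the clip at c1 (248,330). The spatula blade and clamp jaws point away from the robot, and the boss's thumbscrew points up-image (+x). Next I'll get refined poses for each piece.

```bash
cat > m.py <<'E'
from h import *
def cloud(tag,colors=False):
    Ps=[];Is=[]
    for n in('top','scene'):
        s=dict(np.load(n+tag+'.npz')); m=s['range_z']>0; Ps.append(world(s)[m]); Is.append(s['img'][m])
    return Ps,Is
def rect(q):
    r=cv2.minAreaRect((q[:,:2]*1000).astype(np.float32)); return np.round(r[0],1),np.round(r[1],1),round(r[2],1)
def near(P,x,y,rad,z0,z1): return (np.hypot(P[:,0]-x,P[:,1]-y)<rad)&(P[:,2]>z0)&(P[:,2]<z1)
def axis(q):
    c=q[:,:2].mean(0); w,v=np.linalg.eigh(np.cov((q[:,:2]-c).T)); d=v[:,1]; d=d*np.sign(d[0]); return np.round(c*1e3,1),round(float(np.arctan2(d[1],d[0])),3)
E
python3 - <<'E'
from m import *
Ps,Is=cloud('0')
for k in(0,1):
    P=Ps[k];I=Is[k].astype(int); dark=I.sum(1)<240
    q=P[near(P,.578,-.390,.06,.045,.07)]; print('beaker rim',len(q),rect(q),q[:,2].max())
    q=P[near(P,.407,-.274,.05,.055,.075)]; print('fun top',len(q),rect(q))
    q=P[near(P,.407,-.274,.06,.009,.075)]; print('fun all',len(q),rect(q))
    q=P[near(P,.407,-.382,.06,.033,.05)]; print('boss top',len(q),rect(q),axis(q))
    q=P[near(P,.595,-.183,.1,.012,.03)&dark]; print('spat handle',len(q),rect(q),axis(q))
    q=P[near(P,.57,-.183,.11,.009,.03)]; print('spat all',len(q),rect(q),axis(q))
    q=P[near(P,.405,-.182,.05,.012,.03)&~dark]; print('clamp rod',len(q),rect(q),axis(q))
    q=P[near(P,.43,-.178,.09,.012,.04)]; print('clamp all',len(q),rect(q))
    q=P[near(P,.579,.19,.07,.118,.14)]; print('handle',len(q),rect(q),axis(q))
    q=P[near(P,.421,.258,.03,.118,.14)]; print('grip',len(q),rect(q))
    br=(I[:,0]-I[:,2]>40)
    q=P[near(P,.445,.26,.04,.085,.1)&br]; print('clip',len(q),rect(q),np.round(q.mean(0)*1e3,1))
E
```

```text
beaker rim 129 (array([ 573.3, -383.7]), array([51.4, 55.4]), 87.7) 0.06390295316179018
fun top 47 (array([ 406.8, -274.7]), array([17.6, 14.9]), 88.3)
fun all 496 (array([ 410.9, -269.2]), array([79.7, 66.6]), 57.9)
boss top 279 (array([ 411.9, -385.5]), array([34.7, 68. ]), 73.2) (array([ 404.3, -382.9]), -0.274)
spat handle 0 (array([0., 0.]), array([0., 0.]), 0.0) (array([nan, nan]), nan)
spat all 389 (array([ 565.9, -198.1]), array([129. , 217.9]), 75.6) (array([ 578.4, -182.1]), -0.154)
clamp rod 240 (array([ 404.8, -181.5]), array([98.9, 31.5]), 13.5) (array([ 410.6, -180.8]), 0.266)
clamp all 472 (array([ 431.7, -212.2]), array([136.1, 103.6]), 20.6)
handle 279 (array([578.6, 190.6]), array([79.1, 21.4]), 3.7) (array([579. , 189.5]), 0.043)
grip 93 (array([421.1, 259.3]), array([22.2, 24. ]), 89.4)
clip 11 (array([445.3, 259.2]), array([ 4.3, 12.7]), 85.7) [444.7 259.4  91.7]
beaker rim 255 (array([ 574.3, -386.4]), array([53.5, 54.6]), 75.5) 0.06715948018472115
fun top 64 (array([ 409.1, -275.8]), array([17.2, 17. ]), 24.0)
fun all 718 (array([ 408.8, -275.5]), array([109.1,
[... 556 characters left out ...]
ay([582.2, 187. ]), 0.08)
grip 81 (array([423.5, 257.2]), array([26.7, 24.3]), 2.5)
clip 18 (array([443.6, 258.1]), array([ 9. , 19.2]), 80.6) [445.7 258.4  92. ]m.py:11: RuntimeWarning: Mean of empty slice.
  c=q[:,:2].mean(0); w,v=np.linalg.eigh(np.cov((q[:,:2]-c).T)); d=v[:,1]; d=d*np.sign(d[0]); return np.round(c*1e3,1),round(float(np.arctan2(d[1],d[0])),3)
  ret = um.true_divide(
  avg = a.mean(axis, **keepdims_kw)
m.py:11: RuntimeWarning: Degrees of freedom <= 0 for slice
  c=q[:,:2].mean(0); w,v=np.linalg.eigh(np.cov((q[:,:2]-c).T)); d=v[:,1]; d=d*np.sign(d[0]); return np.round(c*1e3,1),round(float(np.arctan2(d[1],d[0])),3)
  c *= np.true_divide(1, fact)
  c *= np.true_divide(1, fact)
```

```bash
cat > plan.py <<'E'
import json,sys,numpy as np
# usage: plan([(x,y,z,yaw),...]) mm & rad ; prints last row per call, tracks commanded pose
def load(): return np.array(json.load(open('cmd.json')))
def save(c): json.dump(list(map(float,c)),open('cmd.json','w'))
def plan(ts,commit=True):
    c=load()
    for t in ts:
        t=np.array(t,float); n=max(1,int(np.ceil(max(np.linalg.norm(t[:3]-c[:3])/245,abs(t[3]-c[3])/.72)))); s=c.copy()
        for i in range(1,n+1):
            g=s+(t-s)*i/n; d=g[:3]-c[:3]; y=c[3]
            sh=np.round([np.cos(y)*d[0]+np.sin(y)*d[1],np.sin(y)*d[0]-np.cos(y)*d[1],-d[2]]); rz=round(-(g[3]-y),3)
            print((sh/1000).tolist(),rz,'->',np.round(g,3).tolist())
            c[:3]+=[np.cos(y)*sh[0]+np.sin(y)*sh[1],np.sin(y)*sh[0]-np.cos(y)*sh[1],-sh[2]]; c[3]=y-rz
    if commit: save(c)
O=np.array([540.5,240.3]);A=.066
def dry(x,y): return O+np.array([np.cos(A)*x-np.sin(A)*y,np.sin(A)*x+np.cos(A)*y])
def todry(p): d=np.array(p)-O; return np.array([np.cos(A)*d[0]+np.sin(A)*d[1],-np.sin(A)*d[0]+np.cos(A)*d[1]])
save([218,505,180,2.734]) if len(sys.argv)>1 and sys.argv[1]=='init' else None
E
python3 - init <<'E'
from plan import *
from m import *
save([218,505,180,2.734])
print('grip',todry([422,258.3]),'clip',todry([445,259]),'handle',todry([579.3,190]))
s=dict(np.load('top0.npz'));print('slot end',todry(world(s)[231,170,:2]*1e3),todry(world(s)[231,172,:2]*1e3))
plan([(422,258,180,3.2076),(422,258,104,3.2076)])
E
```

```text
grip [-117.05486297   25.77613342] clip [-94.05877233  24.9577112 ] handle [ 35.39813392 -52.74942763]
slot end [-118.12541598  -94.45950816] [-118.14795624  -97.14754276]
[-0.143, -0.073, -0.0] -0.237 -> [320.0, 381.5, 180.0, 2.971]
[-0.121, -0.104, -0.0] -0.237 -> [422.0, 258.0, 180.0, 3.208]
[-0.0, -0.0, 0.076] 0.0 -> [422.0, 258.0, 104.0, 3.208]
```

{"op": "carry_out", "data": {"commands": [[-0.143,-0.073,0,0,0,-0.237],[-0.143,-0.073,0,0,0,-0.237],[-0.143,-0.073,0,0,0,-0.237],[-0.143,-0.073,0,0,0,-0.237],[-0.143,-0.073,0,0,0,-0.237]], "jaw": 0.6}}

```text
time: 0.6
tool_pos: [0.3214, 0.3799, 0.1795]
ee_rot: [-3.141, -0.001, 2.967]
wrist_force: [-0.4, 0.1, -0.6]
width: 0.0583
finger_force: 0.0
```

{"op": "carry_out", "data": {"commands": [[-0.121,-0.104,0,0,0,-0.237],[-0.121,-0.104,0,0,0,-0.237],[-0.121,-0.104,0,0,0,-0.237],[-0.121,-0.104,0,0,0,-0.237],[-0.121,-0.104,0,0,0,-0.237]]}}

```text
time: 1.1
tool_pos: [0.4225, 0.258, 0.1793]
ee_rot: [3.141, -0.001, -3.077]
wrist_force: [-0.6, 0.3, -0.0]
width: 0.0567
finger_force: 0.0
```

{"op": "carry_out", "data": {"commands": [[0,0,0.02,0,0,0],[0,0,0.04,0,0,0],[0,0,0.06,0,0,0],[0,0,0.076,0,0,0],[0,0,0.076,0,0,0]]}}

```text
time: 1.6
tool_pos: [0.4188, 0.2595, 0.1009]
ee_rot: [-3.141, -0.006, -3.072]
wrist_force: [-0.5, 0.1, -0.5]
width: 0.0565
finger_force: 0.0
```

{"op": "carry_out", "data": {"commands": [[0,0,0,0,0,0],[0,0,0,0,0,0],[0,0,0,0,0,0],[0,0,0,0,0,0],[0,0,0,0,0,0]], "jaw": 0}}

```text
time: 2.1
tool_pos: [0.4223, 0.2583, 0.1044]
ee_rot: [3.141, 0.001, -3.076]
wrist_force: [0.5, 0.6, 0.7]
width: 0.0197
finger_force: 0.0
```

{"op": "carry_out", "data": {"commands": [[0,-0.02,0,0,0,0],[0,-0.04,0,0,0,0],[0,-0.06,0,0,0,0],[0,-0.08,0,0,0,0],[0,-0.1,0,0,0,0]]}}

```text
time: 2.6
tool_pos: [0.4288, 0.1575, 0.104]
ee_rot: [3.141, 0.001, -3.076]
wrist_force: [0.2, 0.3, 0.2]
width: 0.0005
finger_force: 0.0
```

{"op": "carry_out", "data": {"commands": [[0,-0.002,0,0,0,0],[0,-0.004,0,0,0,0],[0,-0.006,0,0,0,0],[0,-0.006,0,0,0,0],[0,-0.006,0,0,0,0]]}}

```text
time: 3.1
tool_pos: [0.429, 0.1529, 0.1037]
ee_rot: [3.141, -0.0, -3.075]
wrist_force: [-0.1, 0.1, -0.4]
width: 0.0003
finger_force: 0.0
```

Run:
```python
from m import *
from plan import *
c=load(); c[:2]+=np.array([-.066,.998])*-106; save(c)
for n in('top','scene'): shot(n,n+'1')
I=cv2.imread('pics/scene1.png')[50:250,270:510]; cv2.imwrite('pics/c3.png',cv2.resize(I,None,fx=3,fy=3,interpolation=2))
Ps,Is=cloud('1')
for P in Ps:
    for y in(.258,.15): 
        q=P[near(P,.421,y,.035,.110,.14)]; print(len(q)); len(q)>3 and print(rect(q),q[:,2].max())
```

```text
0
0
109
(array([423. , 257.5]), array([28.5, 24.6]), 6.6) 0.13183724865772425
7
(array([436.3, 155. ]), array([ 1.5, 18.9]), 8.0) 0.1387392041801955
```

View pics/c3.png

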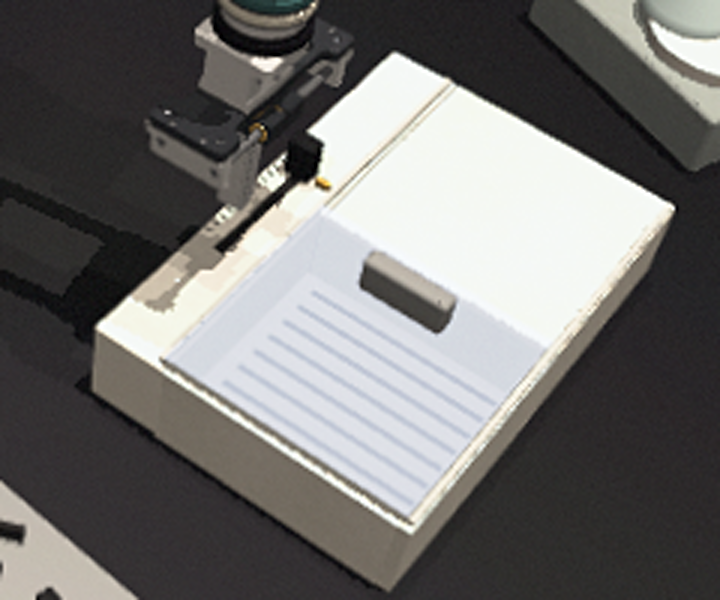

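The crop shows the grip still by the clip at c3 (305,155) and the shut fingers near c3 (240,180), in front of the slot, so the pinch missed. Next I'll measure where the fingers really are.

Run:
```python
from m import *
Ps,Is=cloud('1')
for P in Ps:
  for z0,z1 in((.100,.115),(.115,.13),(.13,.15),(.15,.17),(.17,.19),(.19,.21),(.21,.24)):
    q=P[near(P,.43,.16,.13,z0,z1)&(P[:,0]<.49)&~near(P,.423,.2575,.03,0,.2)]; 
    if len(q)>5: print(z0,len(q),rect(q),np.round(q[:,:2].mean(0)*1e3))
```

```text
0.21 16 (array([423.9, 109.5]), array([75.6, 70.6]), 82.6) [426. 112.]
0.13 43 (array([434.7, 147. ]), array([30.9, 19.6]), 55.7) [432. 146.]
0.15 54 (array([433.7, 148.7]), array([26.5, 11.5]), 84.0) [435. 146.]
0.17 49 (array([437.3, 149.5]), array([26.9, 11.1]), 68.2) [436. 147.]
0.19 29 (array([437.7, 149.4]), array([ 5.4, 23.1]), 0.6) [438. 148.]
0.21 165 (array([432.7, 150.9]), array([ 63.3, 166.5]), 2.2) [443. 123.]
```

Run:
```python
import cv2
I=cv2.imread('pics/scene1.png')[40:140,290:400]; cv2.imwrite('pics/c4.png',cv2.resize(I,None,fx=6,fy=6,interpolation=2))
```

```text
(no output)
```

View pics/c4.png

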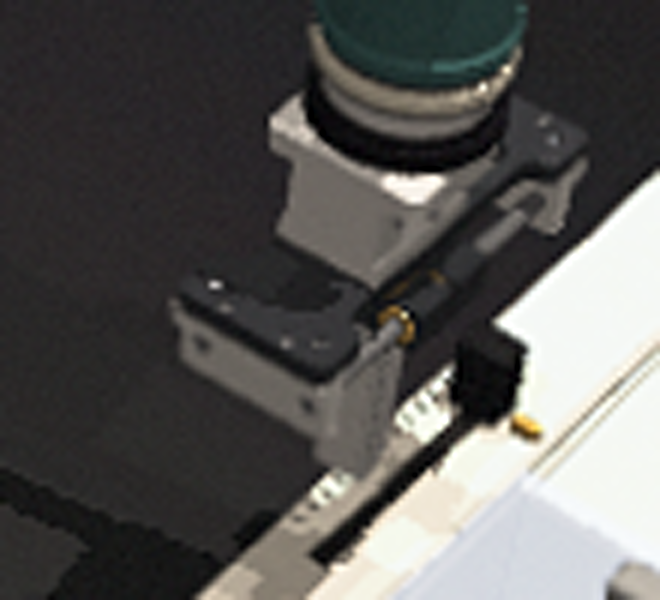

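The crop shows the shut fingers at c4 (350,400), ending at about c4 (350,475). I'll project the reported TCP to compare.

Run:
```python
from m import *
for n in('scene','top'):
    s=dict(np.load(n+'1.npz')); K=np.array([[s['fx'],0,s['cx']],[0,s['fy'],s['cy']],[0,0,1.]])
    X=np.array([[.429,.153,z] for z in(.104,.123,.14,.16,.2)]+[[.422,.258,.126]])
    print(n,cv2.projectPoints(X,cv2.Rodrigues(s['R'])[0],s['t'],K,s['distortion'])[0].reshape(-1,2).round(1).tolist())
s=dict(np.load('scene1.npz'));W=world(s)
for v in range(98,124,3): print(v,[(np.round(W[v,u]*1e3).astype(int).tolist() if s['range_z'][v,u] else 0) for u in range(340,358,4)])
```

```text
scene [[346.9, 124.9], [347.7, 119.5], [348.5, 114.7], [349.4, 108.8], [351.4, 96.7], [371.9, 96.6]]
top [[162.0, 230.9], [159.4, 230.7], [157.1, 230.5], [154.1, 230.2], [147.9, 229.6], [116.0, 234.6]]
98 [[456, 69, 270], [462, 76, 270], [468, 82, 270], [459, 111, 244], [438, 160, 197]]
101 [[459, 66, 265], [468, 68, 270], [459, 97, 245], [439, 143, 199], [438, 162, 186]]
104 [[460, 67, 257], [470, 67, 264], [432, 139, 188], [440, 143, 191], [337, 323, -5]]
107 [[455, 75, 239], [466, 74, 248], [434, 139, 179], [439, 148, 177], [349, 306, 4]]
110 [[456, 75, 230], [467, 74, 239], [434, 140, 169], [436, 154, 161], [402, 226, 86]]
113 [[334, 254, 5], [427, 136, 156], [436, 139, 161], [436, 156, 149], [409, 218, 85]]
116 [[340, 248, 2], [427, 137, 146], [436, 140, 150], [437, 157, 138], [417, 206, 89]]
119 [[345, 242, -2], [400, 179, 85], [438, 139, 142], [415, 193, 86], [424, 198, 89]]
122 [[353, 233, -1], [409, 168, 88], [416, 175, 89], [421, 186, 85], [428, 194, 84]]
```

Run:
```python
import bench
print([a for a in dir(bench) if not a.startswith('_')]); print(getattr(bench,'grip_point_offset',None)); print(bench.get_obs()['joint_positions'])
```

```text
['IKError', 'close_job', 'get_obs', 'grip_point_offset', 'snapshot']
0.0188
[ 2.17469436e-01 -9.77297590e-02  1.70606394e+00  1.99926614e-04
  1.53332578e+00 -1.42032768e+00]
```

{"op": "carry_out", "data": {"commands": [[0,0,-0.03,0,0,0],[0,0,-0.03,0,0,0],[0,0.04,-0.03,0,0,0],[0,0.08,-0.03,0,0,0],[0,0.106,-0.03,0,0,0]], "jaw": 0.6}}

```text
time: 3.7
tool_pos: [0.4215, 0.2602, 0.1331]
ee_rot: [3.141, -0.0, -3.074]
wrist_force: [0.9, 0.4, -1.0]
width: 0.0371
finger_force: 0.0
```

{"op": "carry_out", "data": {"commands": [[0,0,0,0,0,0],[0,0,0,0,0,0],[0,0,0.01,0,0,0],[0,0,0.02,0,0,0],[0,0,0.03,0,0,0]]}}

```text
time: 4.2
tool_pos: [0.4218, 0.2571, 0.1024]
ee_rot: [-3.141, -0.001, -3.077]
wrist_force: [0.1, -0.1, 1.3]
width: 0.0566
finger_force: 0.0
```

{"op": "carry_out", "data": {"commands": [[0,0,0.004,0,0,0],[0,0,0.008,0,0,0],[0,0,0.012,0,0,0],[0,0,0.012,0,0,0],[0,0,0.012,0,0,0]]}}

```text
time: 4.7
tool_pos: [0.4222, 0.2582, 0.092]
ee_rot: [3.141, 0.0, -3.075]
wrist_force: [-0.2, -0.4, 0.7]
width: 0.0562
finger_force: 0.0
```

Run:
```python
from m import *
from plan import *
c=load(); c[:2]+=np.array([-.066,.998])*106; c[2]-=12; save(c); print(c)
for n in('top','scene'): shot(n,n+'2')
I=cv2.imread('pics/scene2.png')[40:140,310:420]; cv2.imwrite('pics/c5.png',cv2.resize(I,None,fx=6,fy=6,interpolation=2))
print(get_obs()['wrist_force'])
```

```text
[421.93578853 258.26296614  92.           3.208     ]
[-0.05294204 -0.90669347  0.12799062]
```

View pics/c5.png

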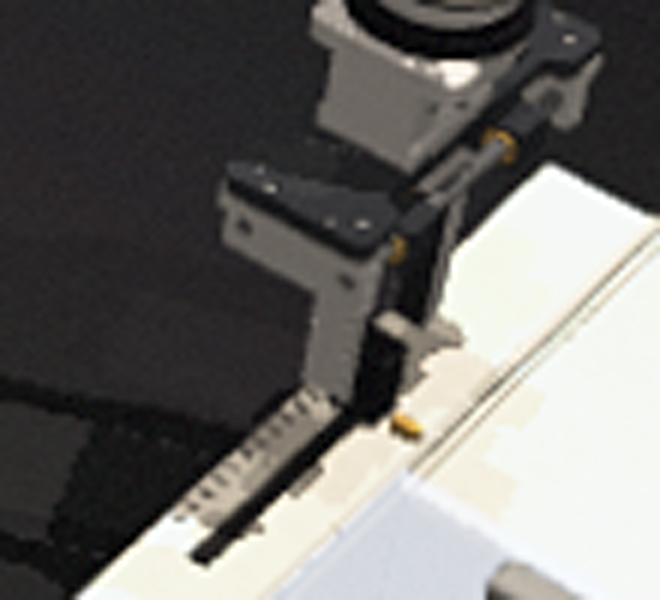

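The crop shows the fingers straddling the black grip at c5 (375,390), just above the strip. Closing with time for the grip to build.

{"op": "carry_out", "data": {"commands": [[0,0,0,0,0,0],[0,0,0,0,0,0],[0,0,0,0,0,0],[0,0,0,0,0,0],[0,0,0,0,0,0]], "jaw": 0}}

```text
time: 5.3
tool_pos: [0.422, 0.2586, 0.0918]
ee_rot: [3.141, 0.0, -3.075]
wrist_force: [-0.6, 1.5, -0.1]
width: 0.0199
finger_force: 4.8
```

{"op": "carry_out", "data": {"commands": [[0,0,0,0,0,0],[0,0,0,0,0,0],[0,0,0,0,0,0],[0,0,0,0,0,0],[0,0,0,0,0,0]]}}

```text
time: 5.8
tool_pos: [0.422, 0.2584, 0.0918]
ee_rot: [3.141, 0.0, -3.075]
wrist_force: [0.2, 2.4, 0.2]
width: 0.0193
finger_force: 30.0
```

{"op": "carry_out", "data": {"commands": [[0,-0.014,0,0,0,0],[0,-0.028,0,0,0,0],[0,-0.042,0,0,0,0],[0,-0.056,0,0,0,0],[0,-0.07,0,0,0,0]]}}

```text
time: 6.3
tool_pos: [0.4268, 0.1868, 0.0918]
ee_rot: [3.141, 0.0, -3.076]
wrist_force: [1.6, 2.4, -0.5]
width: 0.0193
finger_force: 30.0
```

{"op": "carry_out", "data": {"commands": [[0,-0.005,0,0,0,0],[0,-0.01,0,0,0,0],[0,-0.014,0,0,0,0],[0,-0.017,0,0,0,0],[0,-0.02,0,0,0,0]]}}

```text
time: 6.8
tool_pos: [0.4281, 0.1684, 0.0918]
ee_rot: [3.141, 0.0, -3.075]
wrist_force: [1.3, 2.6, -0.7]
width: 0.0194
finger_force: 30.0
```

{"op": "carry_out", "data": {"commands": [[0,-0.001,0,0,0,0],[0,-0.002,0,0,0,0],[0,-0.003,0,0,0,0],[0,-0.004,0,0,0,0],[0,-0.005,0,0,0,0]]}}

```text
time: 7.3
tool_pos: [0.4284, 0.1634, 0.0918]
ee_rot: [3.141, 0.0, -3.075]
wrist_force: [1.9, 2.5, -0.4]
width: 0.0196
finger_force: 30.0
```

{"op": "carry_out", "data": {"commands": [[0,-0.001,0,0,0,0],[0,-0.002,0,0,0,0],[0,-0.003,0,0,0,0],[0,-0.004,0,0,0,0],[0,-0.005,0,0,0,0]]}}

```text
time: 7.8
tool_pos: [0.4287, 0.1583, 0.0918]
ee_rot: [3.141, 0.0, -3.075]
wrist_force: [1.6, 2.1, -0.5]
width: 0.0196
finger_force: 30.0
```

{"op": "carry_out", "data": {"commands": [[0,-0.001,0,0,0,0],[0,-0.002,0,0,0,0],[0,-0.003,0,0,0,0],[0,-0.004,0,0,0,0],[0,-0.005,0,0,0,0]]}}

```text
time: 8.3
tool_pos: [0.4291, 0.1533, 0.0918]
ee_rot: [3.141, 0.0, -3.075]
wrist_force: [3.2, 2.2, -0.7]
width: 0.0196
finger_force: 30.0
```

{"op": "carry_out", "data": {"commands": [[0,-0.001,0,0,0,0],[0,-0.002,0,0,0,0],[0,-0.003,0,0,0,0],[0,-0.004,0,0,0,0],[0,-0.005,0,0,0,0]]}}

```text
time: 8.8
tool_pos: [0.4291, 0.1527, 0.0918]
ee_rot: [3.132, 0.001, -3.074]
wrist_force: [1.6, 14.1, -2.7]
width: 0.0198
finger_force: 30.0
```

Run:
```python
from plan import *
c=load(); c[:2]+=np.array([-.066,.998])*-110; save(c)
plan([(*c[:2],180,c[3]),(579.3,190,180,3.208),(579.3,190,101,3.208)])
```

```text
[-0.0, 0.0, -0.088] -0.0 -> [429.196, 148.483, 180.0, 3.208]
[-0.153, 0.031, -0.0] -0.0 -> [579.3, 190.0, 180.0, 3.208]
[0.0, 0.0, 0.079] -0.0 -> [579.3, 190.0, 101.0, 3.208]
```

{"op": "carry_out", "data": {"commands": [[0,0,0,0,0,0],[0,0,0,0,0,0],[0,0,0,0,0,0],[0,0,0,0,0,0],[0,0,0,0,0,0]], "jaw": 0.6}}

```text
time: 9.3
tool_pos: [0.429, 0.1479, 0.0916]
ee_rot: [-3.141, -0.001, -3.076]
wrist_force: [0.9, -0.3, -0.2]
width: 0.0552
finger_force: 0.0
```

{"op": "carry_out", "data": {"commands": [[0,0,-0.03,0,0,0],[0,0,-0.06,0,0,0],[0,0,-0.088,0,0,0],[0,0,-0.088,0,0,0],[0,0,-0.088,0,0,0]]}}

```text
time: 9.8
tool_pos: [0.4294, 0.1482, 0.1799]
ee_rot: [-3.142, 0.001, -3.076]
wrist_force: [0.5, 0.1, 0.1]
width: 0.0564
finger_force: 0.0
```

{"op": "carry_out", "data": {"commands": [[-0.05,0.01,0,0,0,0],[-0.1,0.02,0,0,0,0],[-0.14,0.03,0,0,0,0],[-0.153,0.031,0,0,0,0],[-0.153,0.031,0,0,0,0]]}}

```text
time: 10.3
tool_pos: [0.58, 0.1891, 0.1755]
ee_rot: [-3.14, -0.006, -3.076]
wrist_force: [-0.5, -0.3, -0.4]
width: 0.0565
finger_force: 0.0
```

{"op": "carry_out", "data": {"commands": [[0,0,0.025,0,0,0],[0,0,0.05,0,0,0],[0,0,0.07,0,0,0],[0,0,0.079,0,0,0],[0,0,0.079,0,0,0]]}}

```text
time: 10.8
tool_pos: [0.5777, 0.1889, 0.0986]
ee_rot: [-3.141, -0.005, -3.075]
wrist_force: [0.2, -1.2, 0.2]
width: 0.056
finger_force: 0.0
```

{"op": "carry_out", "data": {"commands": [[0,0,0,0,0,0],[0,0,0,0,0,0],[0,0,0,0,0,0],[0,0,0,0,0,0],[0,0,0,0,0,0]], "jaw": 0}}

```text
time: 11.3
tool_pos: [0.5803, 0.1905, 0.1016]
ee_rot: [3.139, 0.002, -3.075]
wrist_force: [1.3, 2.9, 0.9]
width: 0.0199
finger_force: 2.1
```

{"op": "carry_out", "data": {"commands": [[0,0,0,0,0,0],[0,0,0,0,0,0],[0,0,0,0,0,0],[0,0,0,0,0,0],[0,0,0,0,0,0]]}}

```text
time: 11.8
tool_pos: [0.5804, 0.1897, 0.1016]
ee_rot: [3.141, 0.002, -3.075]
wrist_force: [0.4, 2.2, 4.5]
width: 0.0185
finger_force: 30.0
```

Run:
```python
from m import *
shot('scene','scene3')
s=shot('top','top3');P=world(s);P=P[s['range_z']>0]
for y in (.258,.155): 
    q=P[near(P,.425,y,.03,.112,.135)]; print(y,len(q)); len(q)>3 and print(rect(q))
```

```text
0.258 0
0.155 108
(array([427.2, 152. ]), array([26.6, 19.1]), 0.8)
```

{"op": "carry_out", "data": {"commands": [[0,0.016,0,0,0,0],[0,0.034,0,0,0,0],[0,0.054,0,0,0,0],[0,0.074,0,0,0,0],[0,0.094,0,0,0,0]]}}

```text
time: 12.4
tool_pos: [0.5741, 0.2813, 0.1015]
ee_rot: [-3.137, 0.001, -3.077]
wrist_force: [-1.1, -2.8, 6.9]
width: 0.0185
finger_force: 30.0
```

{"op": "carry_out", "data": {"commands": [[0,0.02,0,0,0,0],[0,0.04,0,0,0,0],[0,0.06,0,0,0,0],[0,0.08,0,0,0,0],[0,0.096,0,0,0,0]]}}

```text
time: 12.9
tool_pos: [0.5676, 0.3778, 0.1016]
ee_rot: [-3.138, 0.0, -3.076]
wrist_force: [-1.0, -3.5, 7.0]
width: 0.0186
finger_force: 30.0
```

{"op": "carry_out", "data": {"commands": [[0,0.003,0,0,0,0],[0,0.006,0,0,0,0],[0,0.009,0,0,0,0],[0,0.012,0,0,0,0],[0,0.015,0,0,0,0]]}}

```text
time: 13.4
tool_pos: [0.5666, 0.392, 0.1016]
ee_rot: [-3.138, 0.0, -3.077]
wrist_force: [-1.7, -3.1, 7.1]
width: 0.0186
finger_force: 30.0
```

{"op": "carry_out", "data": {"commands": [[0,0.001,0,0,0,0],[0,0.002,0,0,0,0],[0,0.003,0,0,0,0],[0,0.004,0,0,0,0],[0,0.005,0,0,0,0]]}}

```text
time: 13.9
tool_pos: [0.5663, 0.3969, 0.1016]
ee_rot: [-3.138, 0.0, -3.077]
wrist_force: [-1.5, -2.3, 6.5]
width: 0.0189
finger_force: 30.0
```

{"op": "carry_out", "data": {"commands": [[0,0.001,0,0,0,0],[0,0.002,0,0,0,0],[0,0.003,0,0,0,0],[0,0.004,0,0,0,0],[0,0.005,0,0,0,0]]}}

```text
time: 14.4
tool_pos: [0.5659, 0.4017, 0.1016]
ee_rot: [-3.137, 0.0, -3.077]
wrist_force: [-1.3, -5.0, 7.0]
width: 0.0184
finger_force: 30.0
```

{"op": "carry_out", "data": {"commands": [[0,0.001,0,0,0,0],[0,0.002,0,0,0,0],[0,0.003,0,0,0,0],[0,0.003,0,0,0,0],[0,0.003,0,0,0,0]]}}

```text
time: 14.9
tool_pos: [0.5659, 0.4017, 0.1015]
ee_rot: [-3.132, -0.001, -3.078]
wrist_force: [-1.3, -9.0, 8.4]
width: 0.0183
finger_force: 30.0
```

{"op": "carry_out", "data": {"commands": [[0,0,0,0,0,0],[0,0,0,0,0,0],[0,0,0,0,0,0],[0,0,0,0,0,0],[0,0,0,0,0,0]], "jaw": 0.6}}

```text
time: 15.4
tool_pos: [0.5652, 0.407, 0.1001]
ee_rot: [-3.141, -0.001, -3.075]
wrist_force: [-0.7, -0.2, -0.4]
width: 0.0546
finger_force: 0.0
```

{"op": "carry_out", "data": {"commands": [[0,0,-0.03,0,0,0],[0,0,-0.06,0,0,0],[0,0,-0.079,0,0,0],[0,0,-0.079,0,0,0],[0,0,-0.079,0,0,0]]}}

```text
time: 15.9
tool_pos: [0.5655, 0.4071, 0.1794]
ee_rot: [3.141, 0.0, -3.075]
wrist_force: [-0.2, 0.4, -0.0]
width: 0.0569
finger_force: 0.0
```

```bash
cat > objs.py <<'E'
from m import *
def reg(tag,names=('top','scene')):
    "all blobs 9..100 mm high on the board area, per camera"
    for n in names:
        s=shot(n,n+tag); P=world(s); m=((s['range_z']>0)&(P[...,2]>.0095)&(P[...,2]<.1)&(P[...,0]>.3)&(P[...,0]<.7)&(P[...,1]<-.1)&(P[...,1]>-.46)).astype(np.uint8)
        k,l,st,_=cv2.connectedComponentsWithStats(m)
        for i in range(1,k):
            if st[i,4]<60: continue
            b=l==i; q=P[b]; c=s['img'][b].astype(int).sum(1); zm=np.percentile(q[:,2],97)
            t=q[q[:,2]>zm-.012]; d=q[c<260]
            print(n,st[i,4],'all',*rect(q),'zmax',round(zm*1e3),'top',*rect(t),*axis(t)); 
            if len(d)>20: print('   dark',len(d),*rect(d),*axis(d))
E
python3 - <<'E'
from objs import *
from plan import *
c=load(); c[:2]+=np.array([-.066,.998])*218; c[2]=180; save(c)
reg('4')
E
```

```text
top 302 all [ 587.7 -184.3] [ 30.2 130.8] 80.2 zmax 20 top [ 587.7 -184.3] [ 30.2 130.8] 80.2 [ 587.9 -183. ] -0.21
top 307 all [ 572.4 -385. ] [54.6 53.7] 21.1 zmax 60 top [ 573.6 -383.7] [52.  55.5] 83.0 [ 572.7 -384.6] -0.78
top 342 all [ 418.4 -179.1] [134.3  43.7] 15.5 zmax 28 top [ 418.5 -179.4] [134.3  43.1] 15.5 [ 422.4 -178. ] 0.262
top 359 all [ 412.5 -386. ] [36.6 70. ] 73.6 zmax 41 top [ 412.5 -386. ] [36.6 70. ] 73.6 [ 406. -383.] -0.283
top 481 all [ 407.7 -274. ] [64.2 65.1] 42.6 zmax 66 top [ 406.7 -274.6] [17.5 14.9] 88.1 [ 406.8 -274. ] -1.434
scene 470 all [ 421.2 -183.2] [135.4  43.6] 18.0 zmax 29 top [ 421.1 -183.3] [135.1  43.6] 18.0 [ 428.1 -180. ] 0.275
   dark 145 [ 422.1 -183.5] [132.7  42.5] 18.0 [ 452.4 -173.9] 0.332
scene 593 all [ 410.7 -278.8] [70.2 60.3] 55.2 zmax 68 top [ 408.9 -275.4] [16.  18.3] 49.2 [ 410.4 -276.6] -0.961
scene 519 all [ 590.5 -183.2] [ 35.8 141.3] 80.7 zmax 23 top [ 590.4 -184.2] [ 33.7 141.3] 80.7 [ 596.1 -185.5] -0.171
   dark 263 [ 569.  -180.6] [15.3 89.4] 79.4 [ 569.8 -181.8] -0.188
scene 517 all [ 412.1 -382.8] [40.9 82.6] 72.5 zmax 44 top [ 416.2 -386.6] [36.2 72.4] 72.5 [ 410.5 -385. ] -0.269
scene 677 all [ 570.3 -378.8] [57.2 73.6] 32.6 zmax 62 top [ 573.9 -385.9] [53.1 54.2] 64.9 [ 574.4 -385.9] -0.557
```

Run:
```python
from m import *
from plan import *
s=dict(np.load('scene2.npz')); K=np.array([[s['fx'],0,s['cx']],[0,s['fy'],s['cy']],[0,0,1.]])
X=np.array([[.424,.258-.034,z] for z in(.092,.112,.122)]+[[.432,.224,.092],[.43,.24,.092]])
p=cv2.projectPoints(X,cv2.Rodrigues(s['R'])[0],s['t'],K,s['distortion'])[0].reshape(-1,2); print(((p-[310,40])*6).round().tolist())
c=load(); print(c)
T=lambda x,y:dry(35+x,-109+y)
print(T(0,0))
plan([(588,-184,150,2.95),(588,-184,40,2.95)])
```

```text
[[315.0, 438.0], [321.0, 405.0], [324.0, 388.0], [329.0, 447.0], [349.0, 426.0]]
[565.41343741 407.13149518 180.           3.208     ]
[582.61257596 133.84563914]
[0.006, -0.197, 0.01] 0.086 -> [572.942, 210.088, 170.0, 3.122]
[-0.012, -0.197, 0.01] 0.086 -> [580.471, 13.044, 160.0, 3.036]
[-0.028, -0.195, 0.01] 0.086 -> [588.0, -184.0, 150.0, 2.95]
[-0.0, -0.0, 0.11] 0.0 -> [588.0, -184.0, 40.0, 2.95]
```

{"op": "carry_out", "data": {"commands": [[0.006,-0.197,0.01,0,0,0.086],[0.006,-0.197,0.01,0,0,0.086],[0.006,-0.197,0.01,0,0,0.086],[0.006,-0.197,0.01,0,0,0.086],[0.006,-0.197,0.01,0,0,0.086]], "jaw": 0.5}}

```text
time: 16.5
tool_pos: [0.5719, 0.204, 0.1675]
ee_rot: [-3.138, -0.004, 3.115]
wrist_force: [-0.8, 0.5, -0.4]
width: 0.0471
finger_force: 0.0
```

{"op": "carry_out", "data": {"commands": [[-0.012,-0.197,0.01,0,0,0.086],[-0.012,-0.197,0.01,0,0,0.086],[-0.012,-0.197,0.01,0,0,0.086],[-0.012,-0.197,0.01,0,0,0.086],[-0.012,-0.197,0.01,0,0,0.086]]}}

```text
time: 17.0
tool_pos: [0.5798, 0.0078, 0.1575]
ee_rot: [-3.139, -0.003, 3.029]
wrist_force: [0.0, 0.6, -0.3]
width: 0.0469
finger_force: 0.0
```

{"op": "carry_out", "data": {"commands": [[-0.028,-0.195,0.01,0,0,0.086],[-0.028,-0.195,0.01,0,0,0.086],[-0.028,-0.195,0.01,0,0,0.086],[-0.028,-0.195,0.01,0,0,0.086],[-0.028,-0.195,0.01,0,0,0.086]]}}

```text
time: 17.5
tool_pos: [0.587, -0.1882, 0.147]
ee_rot: [-3.141, -0.003, 2.944]
wrist_force: [-1.0, 0.4, -0.4]
width: 0.0468
finger_force: 0.0
```

{"op": "carry_out", "data": {"commands": [[0,0,0.03,0,0,0],[0,0,0.06,0,0,0],[0,0,0.09,0,0,0],[0,0,0.11,0,0,0],[0,0,0.11,0,0,0]]}}

```text
time: 18.0
tool_pos: [0.585, -0.1805, 0.0345]
ee_rot: [3.139, -0.01, 2.952]
wrist_force: [-0.6, 0.3, -0.3]
width: 0.047
finger_force: 0.0
```

{"op": "carry_out", "data": {"commands": [[0,0,0.01,0,0,0],[0,0,0.02,0,0,0],[0,0,0.03,0,0,0],[0,0,0.03,0,0,0],[0,0,0.03,0,0,0]]}}

```text
time: 18.5
tool_pos: [0.5879, -0.1841, 0.0098]
ee_rot: [3.141, -0.0, 2.95]
wrist_force: [0.3, 0.2, -0.1]
width: 0.0467
finger_force: 0.0
```

Run:
```python
from objs import *
from plan import *
c=load(); c[2]-=30; save(c); print(c)
shot('scene','scene5')
I=cv2.imread('pics/scene5.png')[190:310,230:380]; cv2.imwrite('pics/c6.png',cv2.resize(I,None,fx=5,fy=5,interpolation=2))
```

```text
[ 587.9292098  -183.89473017   10.            2.95      ]
```

View pics/c6.png

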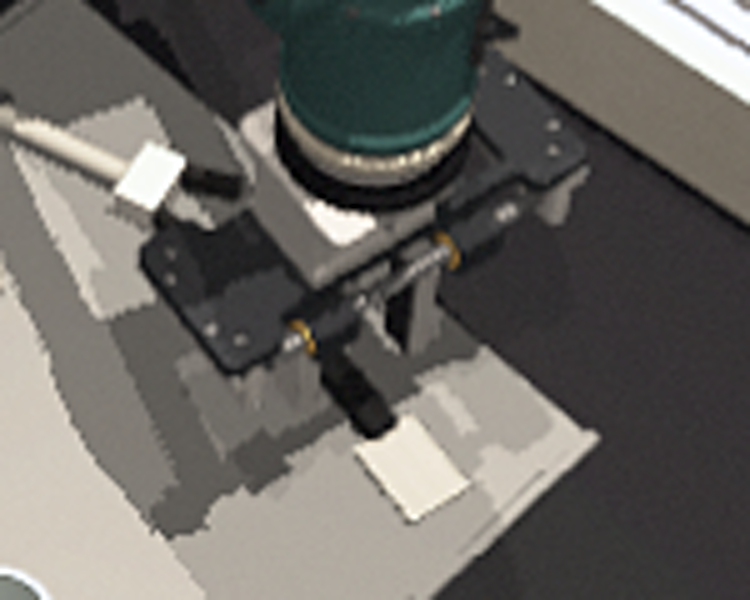

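The crop shows the fingers on either side of the spatula handle at c6 (345,385), with the tips at about c6 (410,350). The tips still look clear of the board, so I'll lower slowly and watch the force.

{"op": "carry_out", "data": {"commands": [[0,0,0.002,0,0,0],[0,0,0.004,0,0,0],[0,0,0.006,0,0,0],[0,0,0.008,0,0,0],[0,0,0.01,0,0,0]]}}

```text
time: 19.05
tool_pos: [0.5879, -0.184, -0.0004]
ee_rot: [3.141, -0.0, 2.95]
wrist_force: [-0.0, 0.1, -0.2]
width: 0.0473
finger_force: 0.0
```

{"op": "carry_out", "data": {"commands": [[0,0,0.001,0,0,0],[0,0,0.002,0,0,0],[0,0,0.003,0,0,0],[0,0,0.004,0,0,0],[0,0,0.005,0,0,0]]}}

```text
time: 19.55
tool_pos: [0.5879, -0.1841, -0.0053]
ee_rot: [3.142, 0.0, 2.95]
wrist_force: [-0.2, 0.2, -0.9]
width: 0.0468
finger_force: 0.0
```

{"op": "carry_out", "data": {"commands": [[0,0,0.001,0,0,0],[0,0,0.002,0,0,0],[0,0,0.003,0,0,0],[0,0,0.004,0,0,0],[0,0,0.004,0,0,0]]}}

```text
time: 20.05
tool_pos: [0.5878, -0.184, -0.0095]
ee_rot: [3.141, -0.0, 2.95]
wrist_force: [-0.7, 0.1, -0.6]
width: 0.0473
finger_force: 0.0
```

{"op": "carry_out", "data": {"commands": [[0,0,0.001,0,0,0],[0,0,0.002,0,0,0],[0,0,0.002,0,0,0],[0,0,0.002,0,0,0],[0,0,0.002,0,0,0]], "jaw": 0}}

```text
time: 20.55
tool_pos: [0.5879, -0.184, -0.0113]
ee_rot: [3.141, 0.0, 2.95]
wrist_force: [0.8, -0.3, -0.4]
width: 0.0152
finger_force: 30.0
```

{"op": "carry_out", "data": {"commands": [[0,0,0,0,0,0],[0,0,0,0,0,0],[0,0,0,0,0,0],[0,0,0,0,0,0],[0,0,0,0,0,0]]}}

```text
time: 21.05
tool_pos: [0.5879, -0.184, -0.0113]
ee_rot: [3.141, 0.0, 2.95]
wrist_force: [0.6, 1.3, -0.8]
width: 0.0158
finger_force: 30.0
```

Run:
```python
from plan import *
c=load(); c[2]=-11; save(c)
T=lambda x,y:dry(35+x,-109+y)
t=T(-38,-72)
plan([(*c[:2],150,2.95),(*t,150,3.208),(*t,12,3.208)])
```

```text
[0.0, 0.0, -0.161] 0.0 -> [587.929, -183.895, 150.0, 2.95]
[0.042, 0.116, -0.0] -0.129 -> [568.687, -62.199, 150.0, 3.079]
[0.027, 0.12, -0.0] -0.129 -> [549.444, 59.496, 150.0, 3.208]
[-0.0, 0.0, 0.138] 0.0 -> [549.444, 59.496, 12.0, 3.208]
```

{"op": "carry_out", "data": {"commands": [[0,0,-0.04,0,0,0],[0,0,-0.08,0,0,0],[0,0,-0.12,0,0,0],[0,0,-0.161,0,0,0],[0,0,-0.161,0,0,0]]}}

```text
time: 21.55
tool_pos: [0.5915, -0.1857, 0.1582]
ee_rot: [-3.139, 0.014, 2.95]
wrist_force: [0.4, -1.0, 0.4]
width: 0.0148
finger_force: 30.0
```

{"op": "carry_out", "data": {"commands": [[0.01,0.029,0,0,0,-0.03],[0.02,0.058,0,0,0,-0.06],[0.03,0.087,0,0,0,-0.09],[0.042,0.116,0,0,0,-0.129],[0.042,0.116,0,0,0,-0.129]]}}

```text
time: 22.05
tool_pos: [0.5676, -0.0587, 0.1487]
ee_rot: [3.14, -0.002, 3.083]
wrist_force: [0.1, -0.2, -1.1]
width: 0.0156
finger_force: 30.0
```

{"op": "carry_out", "data": {"commands": [[0.007,0.03,0,0,0,-0.03],[0.014,0.06,0,0,0,-0.06],[0.02,0.09,0,0,0,-0.09],[0.027,0.12,0,0,0,-0.129],[0.027,0.12,0,0,0,-0.129]]}}

```text
time: 22.55
tool_pos: [0.5485, 0.0617, 0.1488]
ee_rot: [3.14, -0.001, -3.072]
wrist_force: [-0.3, -0.6, 0.0]
width: 0.0153
finger_force: 30.0
```

{"op": "carry_out", "data": {"commands": [[0,0,0.035,0,0,0],[0,0,0.07,0,0,0],[0,0,0.105,0,0,0],[0,0,0.138,0,0,0],[0,0,0.138,0,0,0]]}}

```text
time: 23.05
tool_pos: [0.5443, 0.0578, 0.0054]
ee_rot: [-3.142, -0.013, -3.077]
wrist_force: [-1.0, 0.4, -0.2]
width: 0.0151
finger_force: 30.0
```

{"op": "carry_out", "data": {"commands": [[0,0,0.003,0,0,0],[0,0,0.006,0,0,0],[0,0,0.009,0,0,0],[0,0,0.01,0,0,0],[0,0,0.01,0,0,0]]}}

```text
time: 23.55
tool_pos: [0.5499, 0.0593, 0.0026]
ee_rot: [-3.142, 0.001, -3.075]
wrist_force: [1.0, -0.3, -0.5]
width: 0.0151
finger_force: 30.0
```

{"op": "carry_out", "data": {"commands": [[0,0,0,0,0,0],[0,0,0,0,0,0],[0,0,0,0,0,0],[0,0,0,0,0,0],[0,0,0,0,0,0]], "jaw": 0.28}}

```text
time: 24.05
tool_pos: [0.5494, 0.0593, 0.0019]
ee_rot: [3.142, 0.0, -3.075]
wrist_force: [0.2, -0.3, -1.1]
width: 0.0265
finger_force: 0.0
```

{"op": "carry_out", "data": {"commands": [[0,0,-0.04,0,0,0],[0,0,-0.08,0,0,0],[0,0,-0.12,0,0,0],[0,0,-0.148,0,0,0],[0,0,-0.148,0,0,0]]}}

```text
time: 24.55
tool_pos: [0.5525, 0.0593, 0.1557]
ee_rot: [-3.141, 0.011, -3.075]
wrist_force: [-0.0, 0.5, -0.0]
width: 0.0265
finger_force: 0.0
```

Run:
```python
from objs import *
from plan import *
c=load(); c[2]=150; save(c)
reg('6')
plan([(422,-180.5,150,3.41),(422,-180.5,5,3.41)])
```

```text
top 294 all [ 572.7 -384.9] [54.8 54.3] 32.4 zmax 60 top [ 572.2 -384.7] [54.6 53. ] 22.3 [ 572.3 -384.9] -0.74
top 340 all [ 418.6 -178.9] [134.8  43.7] 15.4 zmax 28 top [ 418.7 -179.2] [134.8  43. ] 15.4 [ 423.  -177.9] 0.261
top 363 all [ 412.8 -385.8] [35.4 70.1] 73.7 zmax 42 top [ 412.7 -386. ] [35.4 70. ] 72.8 [ 405.5 -383. ] -0.282
top 476 all [ 407.8 -275.5] [65.7 63.7] 16.3 zmax 66 top [ 406.8 -274.6] [17.1 14.9] 87.7 [ 407. -274.] 1.482
scene 482 all [ 420.3 -182.8] [136.4  45.7] 17.1 zmax 30 top [ 419.9 -175.4] [135.9  43.9] 11.3 [ 428.6 -179.7] 0.281
   dark 146 [ 420.4 -175. ] [135.5  45.4] 10.3 [ 453.2 -173.7] 0.332
scene 602 all [ 409.7 -277.1] [67.5 64.7] 46.1 zmax 68 top [ 410.2 -276. ] [18.7 17.4] 8.4 [ 410.5 -276.8] -0.776
scene 514 all [ 407.9 -383. ] [41.3 87.6] 72.3 zmax 43 top [ 415.  -385.8] [36.1 71.8] 73.8 [ 410.7 -385. ] -0.268
scene 689 all [ 562.4 -384.5] [53.9 80. ] 80.1 zmax 62 top [ 574.9 -386.3] [53.1 53.9] 64.3 [ 575.2 -386.2] -0.596
[0.071, -0.115, -0.0] -0.101 -> [485.673, -60.533, 150.0, 3.309]
[0.083, -0.108, -0.0] -0.101 -> [422.0, -180.5, 150.0, 3.41]
[0.0, -0.0, 0.145] 0.0 -> [422.0, -180.5, 5.0, 3.41]
```

{"op": "carry_out", "data": {"commands": [[0.02,-0.03,0,0,0,-0.03],[0.04,-0.06,0,0,0,-0.06],[0.06,-0.09,0,0,0,-0.09],[0.071,-0.115,0,0,0,-0.101],[0.071,-0.115,0,0,0,-0.101]], "jaw": 0.45}}

```text
time: 25.15
tool_pos: [0.4837, -0.0623, 0.1471]
ee_rot: [3.141, -0.005, -2.978]
wrist_force: [-0.1, 0.9, 0.1]
width: 0.0422
finger_force: 0.0
```

{"op": "carry_out", "data": {"commands": [[0.02,-0.03,0,0,0,-0.03],[0.04,-0.06,0,0,0,-0.06],[0.06,-0.09,0,0,0,-0.09],[0.083,-0.108,0,0,0,-0.101],[0.083,-0.108,0,0,0,-0.101]]}}

```text
time: 25.65
tool_pos: [0.4204, -0.1814, 0.1477]
ee_rot: [3.139, -0.003, -2.877]
wrist_force: [0.1, 0.8, -0.6]
width: 0.0422
finger_force: 0.0
```

{"op": "carry_out", "data": {"commands": [[0,0,0.04,0,0,0],[0,0,0.08,0,0,0],[0,0,0.12,0,0,0],[0,0,0.145,0,0,0],[0,0,0.145,0,0,0]]}}

```text
time: 26.15
tool_pos: [0.4186, -0.1766, -0.0008]
ee_rot: [3.132, -0.008, -2.872]
wrist_force: [-0.6, 0.7, 0.1]
width: 0.0426
finger_force: 0.0
```

{"op": "carry_out", "data": {"commands": [[0,0,0.004,0,0,0],[0,0,0.008,0,0,0],[0,0,0.012,0,0,0],[0,0,0.016,0,0,0],[0,0,0.016,0,0,0]]}}

```text
time: 26.65
tool_pos: [0.4222, -0.1805, -0.0112]
ee_rot: [3.142, 0.0, -2.874]
wrist_force: [-0.3, -0.7, -0.4]
width: 0.0428
finger_force: 0.0
```

{"op": "carry_out", "data": {"commands": [[0,0,0,0,0,0],[0,0,0,0,0,0],[0,0,0,0,0,0],[0,0,0,0,0,0],[0,0,0,0,0,0]], "jaw": 0}}

```text
time: 27.15
tool_pos: [0.4222, -0.1802, -0.0111]
ee_rot: [3.141, 0.0, -2.873]
wrist_force: [-0.8, 1.6, 1.2]
width: 0.0112
finger_force: 30.0
```

{"op": "carry_out", "data": {"commands": [[0,0,0,0,0,0],[0,0,0,0,0,0],[0,0,0,0,0,0],[0,0,0,0,0,0],[0,0,0,0,0,0]]}}

```text
time: 27.65
tool_pos: [0.4222, -0.1803, -0.0111]
ee_rot: [3.141, 0.0, -2.873]
wrist_force: [-1.4, 2.3, 3.6]
width: 0.011
finger_force: 30.0
```

Run:
```python
from plan import *
c=load(); c[2]=-11; save(c)
T=lambda x,y:dry(35+x,-109+y)
t=T(-33,-20)
plan([(*c[:2],150,3.41),(*t,150,3.208),(*t,12,3.208)])
```

```text
[-0.0, 0.0, -0.161] 0.0 -> [422.29, -180.344, 150.0, 3.41]
[-0.101, 0.124, -0.0] 0.101 -> [486.647, -34.316, 150.0, 3.309]
[-0.088, 0.133, -0.0] 0.101 -> [551.003, 111.713, 150.0, 3.208]
[0.0, -0.0, 0.138] 0.0 -> [551.003, 111.713, 12.0, 3.208]
```

{"op": "carry_out", "data": {"commands": [[0,0,-0.04,0,0,0],[0,0,-0.08,0,0,0],[0,0,-0.12,0,0,0],[0,0,-0.161,0,0,0],[0,0,-0.161,0,0,0]]}}

```text
time: 28.15
tool_pos: [0.4258, -0.1832, 0.1562]
ee_rot: [-3.131, 0.009, -2.874]
wrist_force: [1.6, -0.9, -1.0]
width: 0.011
finger_force: 30.0
```

{"op": "carry_out", "data": {"commands": [[-0.025,0.031,0,0,0,0.03],[-0.05,0.062,0,0,0,0.06],[-0.075,0.093,0,0,0,0.09],[-0.101,0.124,0,0,0,0.101],[-0.101,0.124,0,0,0,0.101]]}}

```text
time: 28.65
tool_pos: [0.4874, -0.0304, 0.1476]
ee_rot: [3.139, -0.001, -2.969]
wrist_force: [-0.7, -0.5, -1.8]
width: 0.0113
finger_force: 30.0
```

{"op": "carry_out", "data": {"commands": [[-0.022,0.033,0,0,0,0.03],[-0.044,0.066,0,0,0,0.06],[-0.066,0.1,0,0,0,0.09],[-0.088,0.133,0,0,0,0.101],[-0.088,0.133,0,0,0,0.101]]}}

```text
time: 29.15
tool_pos: [0.552, 0.1145, 0.1473]
ee_rot: [3.141, -0.002, -3.071]
wrist_force: [-0.2, -0.6, -2.3]
width: 0.0112
finger_force: 30.0
```

{"op": "carry_out", "data": {"commands": [[0,0,0.035,0,0,0],[0,0,0.07,0,0,0],[0,0,0.105,0,0,0],[0,0,0.132,0,0,0],[0,0,0.138,0,0,0]]}}

```text
time: 29.65
tool_pos: [0.5472, 0.1094, 0.0063]
ee_rot: [-3.14, -0.01, -3.077]
wrist_force: [-0.7, -0.5, -1.2]
width: 0.011
finger_force: 30.0
```

{"op": "carry_out", "data": {"commands": [[0,0,0.003,0,0,0],[0,0,0.006,0,0,0],[0,0,0.009,0,0,0],[0,0,0.01,0,0,0],[0,0,0.01,0,0,0]]}}

```text
time: 30.15
tool_pos: [0.552, 0.1117, 0.0026]
ee_rot: [3.142, 0.001, -3.075]
wrist_force: [-0.0, -0.4, -0.9]
width: 0.011
finger_force: 30.0
```

{"op": "carry_out", "data": {"commands": [[0,0,0,0,0,0],[0,0,0,0,0,0],[0,0,0,0,0,0],[0,0,0,0,0,0],[0,0,0,0,0,0]], "jaw": 0.28}}

```text
time: 30.65
tool_pos: [0.5516, 0.1117, 0.002]
ee_rot: [3.141, 0.0, -3.075]
wrist_force: [0.2, -0.2, 0.2]
width: 0.0261
finger_force: 0.0
```

{"op": "carry_out", "data": {"commands": [[0,0,-0.04,0,0,0],[0,0,-0.08,0,0,0],[0,0,-0.12,0,0,0],[0,0,-0.148,0,0,0],[0,0,-0.148,0,0,0]]}}

```text
time: 31.15
tool_pos: [0.5545, 0.112, 0.1558]
ee_rot: [3.141, 0.011, -3.075]
wrist_force: [-0.0, -0.9, -0.3]
width: 0.0266
finger_force: 0.0
```

Run:
```python
from objs import *
from plan import *
c=load(); c[2]=150; save(c)
reg('7')
plan([(404.5,-383.3,150,2.866),(404.5,-383.3,15,2.866)],commit=False)
```

```text
top 314 all [ 572.7 -385.2] [55. 55.] 44.4 zmax 61 top [ 573.9 -384. ] [51.2 56.1] 83.9 [ 572.4 -385.3] -0.721
top 360 all [ 412.7 -386. ] [36.2 70.4] 73.5 zmax 41 top [ 412.7 -386.4] [36.2 70. ] 72.4 [ 405.8 -383.2] -0.294
top 470 all [ 407.3 -274.6] [64.8 62.7] 31.4 zmax 67 top [ 406.8 -274.7] [17.2 14.9] 88.1 [ 407.  -273.9] 1.531
scene 599 all [ 409.1 -278.4] [69.9 64.7] 44.0 zmax 68 top [ 408.5 -274.6] [16.2 19.1] 44.0 [ 410.5 -276.7] -0.661
scene 517 all [ 407.9 -384.2] [37.1 89.1] 70.6 zmax 44 top [ 415.  -386.1] [35.8 73.7] 72.8 [ 410.3 -384.9] -0.269
scene 689 all [ 574.8 -386.4] [53.6 55.6] 70.7 zmax 62 top [ 574.4 -386.2] [52.8 55. ] 66.4 [ 574.5 -386.4] -0.529
[0.06, -0.161, -0.0] 0.114 -> [502.432, -53.23, 150.0, 3.094]
[0.041, -0.168, -0.0] 0.114 -> [453.466, -218.265, 150.0, 2.98]
[0.022, -0.17, -0.0] 0.114 -> [404.5, -383.3, 150.0, 2.866]
[-0.0, -0.0, 0.135] 0.0 -> [404.5, -383.3, 15.0, 2.866]
```

Run:
```python
from plan import *
T=lambda x,y:dry(35+x,-109+y)
t=T(60,-65)
plan([(404.5,-383.3,150,2.866),(404.5,-383.3,10,2.866),(404.5,-383.3,-6,2.866)])
c=load()
plan([(*c[:2],150,2.866),(*t,150,3.208),(*t,20,3.208),(*t,6,3.208),(*t,150,3.208)])
```

```text
[0.06, -0.161, -0.0] 0.114 -> [502.432, -53.23, 150.0, 3.094]
[0.041, -0.168, -0.0] 0.114 -> [453.466, -218.265, 150.0, 2.98]
[0.022, -0.17, -0.0] 0.114 -> [404.5, -383.3, 150.0, 2.866]
[-0.0, -0.0, 0.14] 0.0 -> [404.5, -383.3, 10.0, 2.866]
[-0.0, -0.0, 0.016] 0.0 -> [404.5, -383.3, -6.0, 2.866]
[0.0, 0.0, -0.156] 0.0 -> [404.202, -382.927, 150.0, 2.866]
[-0.036, 0.168, -0.0] -0.114 -> [485.058, -230.97, 150.0, 2.98]
[-0.056, 0.163, -0.0] -0.114 -> [565.913, -79.013, 150.0, 3.094]
[-0.073, 0.156, -0.0] -0.114 -> [646.769, 72.944, 150.0, 3.208]
[-0.0, -0.0, 0.13] 0.0 -> [646.769, 72.944, 20.0, 3.208]
[-0.0, -0.0, 0.014] 0.0 -> [646.769, 72.944, 6.0, 3.208]
[-0.0, -0.0, -0.144] 0.0 -> [646.769, 72.944, 150.0, 3.208]
```

{"op": "carry_out", "data": {"commands": [[0.015,-0.04,0,0,0,0.03],[0.03,-0.08,0,0,0,0.06],[0.045,-0.12,0,0,0,0.09],[0.06,-0.161,0,0,0,0.114],[0.06,-0.161,0,0,0,0.114]], "jaw": 0.6}}

```text
time: 31.75
tool_pos: [0.4995, -0.0569, 0.1469]
ee_rot: [-3.14, -0.005, 3.087]
wrist_force: [-0.2, 0.3, -0.6]
width: 0.0564
finger_force: 0.0
```

{"op": "carry_out", "data": {"commands": [[0.01,-0.042,0,0,0,0.03],[0.02,-0.084,0,0,0,0.06],[0.03,-0.126,0,0,0,0.09],[0.041,-0.168,0,0,0,0.114],[0.041,-0.168,0,0,0,0.114]]}}

```text
time: 32.25
tool_pos: [0.4511, -0.2218, 0.1472]
ee_rot: [3.141, -0.004, 2.974]
wrist_force: [-0.1, -0.3, -0.1]
width: 0.0562
finger_force: 0.0
```

{"op": "carry_out", "data": {"commands": [[0.005,-0.042,0,0,0,0.03],[0.01,-0.084,0,0,0,0.06],[0.016,-0.126,0,0,0,0.09],[0.022,-0.17,0,0,0,0.114],[0.022,-0.17,0,0,0,0.114]]}}

```text
time: 32.75
tool_pos: [0.4026, -0.3854, 0.147]
ee_rot: [3.14, -0.004, 2.861]
wrist_force: [1.0, 0.5, -0.7]
width: 0.0566
finger_force: 0.0
```

{"op": "carry_out", "data": {"commands": [[0,0,0.03,0,0,0],[0,0,0.06,0,0,0],[0,0,0.09,0,0,0],[0,0,0.12,0,0,0],[0,0,0.135,0,0,0]]}}

```text
time: 33.25
tool_pos: [0.4033, -0.3787, 0.0102]
ee_rot: [3.136, -0.006, 2.868]
wrist_force: [0.1, 0.1, -0.9]
width: 0.0564
finger_force: 0.0
```

{"op": "carry_out", "data": {"commands": [[0,0,0.005,0,0,0],[0,0,0.01,0,0,0],[0,0,0.016,0,0,0],[0,0,0.021,0,0,0],[0,0,0.021,0,0,0]]}}

```text
time: 33.75
tool_pos: [0.4041, -0.383, -0.0063]
ee_rot: [3.141, 0.0, 2.866]
wrist_force: [-0.6, -0.2, -0.2]
width: 0.0564
finger_force: 0.0
```

{"op": "carry_out", "data": {"commands": [[0,0,0,0,0,0],[0,0,0,0,0,0],[0,0,0,0,0,0],[0,0,0,0,0,0],[0,0,0,0,0,0]], "jaw": 0}}

```text
time: 34.25
tool_pos: [0.4044, -0.383, -0.0059]
ee_rot: [3.141, 0.0, 2.866]
wrist_force: [-0.2, 1.3, 1.9]
width: 0.0337
finger_force: 30.0
```

{"op": "carry_out", "data": {"commands": [[0,0,0,0,0,0],[0,0,0,0,0,0],[0,0,0,0,0,0],[0,0,0,0,0,0],[0,0,0,0,0,0]]}}

```text
time: 34.75
tool_pos: [0.4044, -0.3831, -0.0058]
ee_rot: [3.141, 0.001, 2.866]
wrist_force: [0.6, 1.9, 5.0]
width: 0.0337
finger_force: 30.0
```

{"op": "carry_out", "data": {"commands": [[0,0,-0.04,0,0,0],[0,0,-0.08,0,0,0],[0,0,-0.12,0,0,0],[0,0,-0.156,0,0,0],[0,0,-0.156,0,0,0]]}}

```text
time: 35.25
tool_pos: [0.4061, -0.3861, 0.1555]
ee_rot: [-3.135, 0.009, 2.866]
wrist_force: [0.4, 0.2, -0.1]
width: 0.0338
finger_force: 30.0
```

{"op": "carry_out", "data": {"commands": [[-0.009,0.042,0,0,0,-0.03],[-0.018,0.084,0,0,0,-0.06],[-0.027,0.126,0,0,0,-0.09],[-0.036,0.168,0,0,0,-0.114],[-0.036,0.168,0,0,0,-0.114]]}}

```text
time: 35.75
tool_pos: [0.4854, -0.2264, 0.1468]
ee_rot: [3.138, -0.003, 2.986]
wrist_force: [0.2, -1.2, -1.0]
width: 0.0343
finger_force: 30.0
```

{"op": "carry_out", "data": {"commands": [[-0.014,0.04,0,0,0,-0.03],[-0.028,0.08,0,0,0,-0.06],[-0.042,0.12,0,0,0,-0.09],[-0.056,0.163,0,0,0,-0.114],[-0.056,0.163,0,0,0,-0.114]]}}

```text
time: 36.25
tool_pos: [0.5667, -0.0752, 0.1468]
ee_rot: [3.139, -0.003, 3.1]
wrist_force: [-0.7, -0.4, -1.8]
width: 0.0339
finger_force: 30.0
```

{"op": "carry_out", "data": {"commands": [[-0.018,0.039,0,0,0,-0.03],[-0.036,0.078,0,0,0,-0.06],[-0.055,0.117,0,0,0,-0.09],[-0.073,0.156,0,0,0,-0.114],[-0.073,0.156,0,0,0,-0.114]]}}

```text
time: 36.75
tool_pos: [0.6469, 0.0763, 0.1462]
ee_rot: [3.14, -0.003, -3.071]
wrist_force: [0.3, 0.4, -1.9]
width: 0.034
finger_force: 30.0
```

{"op": "carry_out", "data": {"commands": [[0,0,0.035,0,0,0],[0,0,0.07,0,0,0],[0,0,0.1,0,0,0],[0,0,0.12,0,0,0],[0,0,0.13,0,0,0]]}}

```text
time: 37.25
tool_pos: [0.6433, 0.0706, 0.0149]
ee_rot: [-3.141, -0.008, -3.077]
wrist_force: [0.1, -0.7, -1.0]
width: 0.0339
finger_force: 30.0
```

{"op": "carry_out", "data": {"commands": [[0,0,0.004,0,0,0],[0,0,0.008,0,0,0],[0,0,0.012,0,0,0],[0,0,0.014,0,0,0],[0,0,0.014,0,0,0]]}}

```text
time: 37.75
tool_pos: [0.6467, 0.073, 0.0063]
ee_rot: [-3.142, 0.001, -3.075]
wrist_force: [0.8, -0.0, -2.0]
width: 0.0339
finger_force: 30.0
```

{"op": "carry_out", "data": {"commands": [[0,0,0,0,0,0],[0,0,0,0,0,0],[0,0,0,0,0,0],[0,0,0,0,0,0],[0,0,0,0,0,0]], "jaw": 0.46}}

```text
time: 38.25
tool_pos: [0.6466, 0.073, 0.006]
ee_rot: [3.142, 0.0, -3.075]
wrist_force: [0.4, 0.2, -0.2]
width: 0.0432
finger_force: 0.0
```

{"op": "carry_out", "data": {"commands": [[0,0,-0.04,0,0,0],[0,0,-0.08,0,0,0],[0,0,-0.12,0,0,0],[0,0,-0.144,0,0,0],[0,0,-0.144,0,0,0]]}}

```text
time: 38.75
tool_pos: [0.6492, 0.0731, 0.1557]
ee_rot: [-3.141, 0.011, -3.075]
wrist_force: [0.8, -0.0, 0.7]
width: 0.0433
finger_force: 0.0
```

Run:
```python
from objs import *
from plan import *
reg('8')
T=lambda x,y:dry(35+x,-109+y)
t=T(-65,58)
plan([(408,-275,170,3.208),(408,-275,60,3.208),(408,-275,28,3.208)])
c=load()
plan([(*c[:2],170,3.208),(*t,170,3.208),(*t,60,3.208),(*t,40,3.208),(*t,170,3.208)])
```

```text
top 321 all [ 572.3 -385.3] [54.3 54.3] 14.0 zmax 61 top [ 572.4 -385. ] [54.  53.2] 14.0 [ 572.4 -384.1] -0.893
top 482 all [ 407.7 -275.2] [62.9 62.7] 88.5 zmax 66 top [ 406.7 -274.7] [18.  14.9] 88.1 [ 406.9 -274. ] 1.381
scene 602 all [ 409.5 -276. ] [65.4 70.6] 85.1 zmax 68 top [ 409.3 -276.1] [18.1 17. ] 2.2 [ 410.6 -276.7] -0.451
scene 690 all [ 568.5 -383.8] [53.6 68.7] 65.7 zmax 62 top [ 574.8 -385.8] [53.1 55.2] 50.6 [ 574.5 -385.7] -0.586
[0.13, -0.166, -0.01] 0.0 -> [527.197, -100.923, 160.0, 3.208]
[0.131, -0.166, -0.01] 0.0 -> [408.0, -275.0, 170.0, 3.208]
[-0.0, 0.0, 0.11] 0.0 -> [408.0, -275.0, 60.0, 3.208]
[-0.0, 0.0, 0.032] 0.0 -> [408.0, -275.0, 28.0, 3.208]
[-0.0, 0.0, -0.142] 0.0 -> [408.001, -275.433, 170.0, 3.208]
[-0.068, 0.227, -0.0] 0.0 -> [460.965, -44.0, 170.0, 3.208]
[-0.068, 0.228, -0.0] 0.0 -> [513.929, 187.432, 170.0, 3.208]
[-0.0, -0.0, 0.11] 0.0 -> [513.929, 187.432, 60.0, 3.208]
[-0.0, -0.0, 0.02] 0.0 -> [513.929, 187.432, 40.0, 3.208]
[-0.0, -0.0, -0.13] 0.0 -> [513.929, 187.432, 170.0, 3.208]
```

{"op": "carry_out", "data": {"commands": [[0.03,-0.04,-0.01,0,0,0],[0.06,-0.08,-0.01,0,0,0],[0.09,-0.12,-0.01,0,0,0],[0.12,-0.155,-0.01,0,0,0],[0.13,-0.166,-0.01,0,0,0]], "jaw": 0.5}}

```text
time: 39.35
tool_pos: [0.524, -0.1038, 0.1566]
ee_rot: [3.141, -0.006, -3.079]
wrist_force: [-0.1, 0.3, -0.5]
width: 0.0471
finger_force: 0.0
```

{"op": "carry_out", "data": {"commands": [[0.03,-0.04,-0.01,0,0,0],[0.06,-0.08,-0.01,0,0,0],[0.09,-0.12,-0.01,0,0,0],[0.131,-0.166,-0.01,0,0,0],[0.131,-0.166,-0.01,0,0,0]]}}

```text
time: 39.85
tool_pos: [0.4051, -0.2777, 0.1674]
ee_rot: [3.14, -0.004, -3.08]
wrist_force: [-0.3, 0.5, -0.3]
width: 0.0467
finger_force: 0.0
```

{"op": "carry_out", "data": {"commands": [[0,0,0.03,0,0,0],[0,0,0.06,0,0,0],[0,0,0.09,0,0,0],[0,0,0.11,0,0,0],[0,0,0.11,0,0,0]]}}

```text
time: 40.35
tool_pos: [0.4057, -0.272, 0.0544]
ee_rot: [3.133, -0.007, -3.074]
wrist_force: [-0.5, 0.6, 0.0]
width: 0.047
finger_force: 0.0
```

{"op": "carry_out", "data": {"commands": [[0,0,0.01,0,0,0],[0,0,0.02,0,0,0],[0,0,0.03,0,0,0],[0,0,0.032,0,0,0],[0,0,0.032,0,0,0]]}}

```text
time: 40.85
tool_pos: [0.4078, -0.2754, 0.0274]
ee_rot: [3.141, -0.0, -3.075]
wrist_force: [0.8, -0.9, 0.9]
width: 0.047
finger_force: 0.0
```

{"op": "carry_out", "data": {"commands": [[0,0,0,0,0,0],[0,0,0,0,0,0],[0,0,0,0,0,0],[0,0,0,0,0,0],[0,0,0,0,0,0]], "jaw": 0}}

```text
time: 41.35
tool_pos: [0.4081, -0.2756, 0.0281]
ee_rot: [-3.142, 0.0, -3.075]
wrist_force: [0.4, 0.8, 1.2]
width: 0.0179
finger_force: 30.0
```

{"op": "carry_out", "data": {"commands": [[0,0,0,0,0,0],[0,0,0,0,0,0],[0,0,0,0,0,0],[0,0,0,0,0,0],[0,0,0,0,0,0]]}}

```text
time: 41.85
tool_pos: [0.4081, -0.2756, 0.028]
ee_rot: [3.142, 0.0, -3.075]
wrist_force: [-0.3, 1.5, 3.4]
width: 0.0178
finger_force: 30.0
```

{"op": "carry_out", "data": {"commands": [[0,0,-0.04,0,0,0],[0,0,-0.08,0,0,0],[0,0,-0.12,0,0,0],[0,0,-0.142,0,0,0],[0,0,-0.142,0,0,0]]}}

```text
time: 42.35
tool_pos: [0.4096, -0.2773, 0.1734]
ee_rot: [-3.136, 0.005, -3.076]
wrist_force: [-0.5, 0.5, -2.0]
width: 0.0178
finger_force: 30.0
```

{"op": "carry_out", "data": {"commands": [[-0.013,0.045,0,0,0,0],[-0.027,0.09,0,0,0,0],[-0.04,0.135,0,0,0,0],[-0.054,0.18,0,0,0,0],[-0.068,0.227,0,0,0,0]]}}

```text
time: 42.85
tool_pos: [0.4597, -0.0429, 0.1669]
ee_rot: [3.141, -0.004, -3.076]
wrist_force: [0.9, -0.4, -1.0]
width: 0.0183
finger_force: 30.0
```

{"op": "carry_out", "data": {"commands": [[-0.013,0.045,0,0,0,0],[-0.027,0.09,0,0,0,0],[-0.04,0.135,0,0,0,0],[-0.054,0.18,0,0,0,0],[-0.068,0.228,0,0,0,0]]}}

```text
time: 43.35
tool_pos: [0.5126, 0.1887, 0.1666]
ee_rot: [-3.14, -0.004, -3.076]
wrist_force: [0.4, 0.2, -0.6]
width: 0.0183
finger_force: 30.0
```

{"op": "carry_out", "data": {"commands": [[0,0,0,0,0,0],[0,0,0.03,0,0,0],[0,0,0.06,0,0,0],[0,0,0.09,0,0,0],[0,0,0.11,0,0,0]]}}

```text
time: 43.85
tool_pos: [0.5106, 0.1857, 0.0546]
ee_rot: [-3.14, -0.007, -3.076]
wrist_force: [-0.6, -0.0, -0.9]
width: 0.0177
finger_force: 30.0
```

{"op": "carry_out", "data": {"commands": [[0,0,0.005,0,0,0],[0,0,0.01,0,0,0],[0,0,0.015,0,0,0],[0,0,0.02,0,0,0],[0,0,0.02,0,0,0]]}}

```text
time: 44.35
tool_pos: [0.5136, 0.1873, 0.0398]
ee_rot: [3.142, 0.0, -3.075]
wrist_force: [-0.4, -0.1, -1.4]
width: 0.0177
finger_force: 30.0
```

{"op": "carry_out", "data": {"commands": [[0,0,0,0,0,0],[0,0,0,0,0,0],[0,0,0,0,0,0],[0,0,0,0,0,0],[0,0,0,0,0,0]], "jaw": 0.4}}

```text
time: 44.85
tool_pos: [0.5137, 0.1875, 0.0401]
ee_rot: [3.141, 0.001, -3.075]
wrist_force: [-1.1, 0.3, 0.1]
width: 0.0376
finger_force: 0.0
```

{"op": "carry_out", "data": {"commands": [[0,0,-0.04,0,0,0],[0,0,-0.08,0,0,0],[0,0,-0.12,0,0,0],[0,0,-0.13,0,0,0],[0,0,-0.13,0,0,0]]}}

```text
time: 45.35
tool_pos: [0.5149, 0.1878, 0.1722]
ee_rot: [3.141, 0.005, -3.075]
wrist_force: [-0.8, 0.3, -0.5]
width: 0.0375
finger_force: 0.0
```

Run:
```python
from objs import *
from plan import *
reg('9')
T=lambda x,y:dry(35+x,-109+y)
t=T(50,52)
plan([(573.5,-385.3,170,2.9),(573.5,-385.3,60,2.9),(573.5,-385.3,12,2.9)])
c=load()
plan([(*c[:2],170,2.9),(*t,170,3.208),(*t,50,3.208),(*t,24,3.208),(*t,170,3.208)])
```

```text
top 314 all [ 572.3 -384.7] [54.5 53.9] 10.7 zmax 61 top [ 573.1 -383.6] [51.7 55. ] 88.2 [ 572.3 -385. ] -0.841
scene 681 all [ 564.2 -387.3] [79.  54.3] 4.1 zmax 63 top [ 575.2 -386.1] [52.9 55.5] 50.1 [ 575.5 -386.8] -0.582
[-0.007, -0.192, -0.0] 0.103 -> [533.505, -3.374, 170.0, 3.105]
[-0.027, -0.19, -0.0] 0.102 -> [553.503, -194.337, 170.0, 3.003]
[-0.046, -0.186, -0.0] 0.103 -> [573.5, -385.3, 170.0, 2.9]
[-0.0, -0.0, 0.11] 0.0 -> [573.5, -385.3, 60.0, 2.9]
[-0.0, -0.0, 0.048] 0.0 -> [573.5, -385.3, 12.0, 2.9]
[0.0, 0.0, -0.158] 0.0 -> [573.127, -384.956, 170.0, 2.9]
[0.028, 0.19, -0.0] -0.103 -> [591.776, -193.627, 170.0, 3.003]
[0.008, 0.192, -0.0] -0.102 -> [610.425, -2.299, 170.0, 3.105]
[-0.012, 0.192, -0.0] -0.103 -> [629.074, 189.03, 170.0, 3.208]
[-0.0, 0.0, 0.12] 0.0 -> [629.074, 189.03, 50.0, 3.208]
[-0.0, 0.0, 0.026] 0.0 -> [629.074, 189.03, 24.0, 3.208]
[-0.0, 0.0, -0.146] 0.0 -> [629.074, 189.03, 170.0, 3.208]
```

{"op": "carry_out", "data": {"commands": [[-0.002,-0.045,0,0,0,0.03],[-0.004,-0.09,0,0,0,0.06],[-0.006,-0.14,0,0,0,0.09],[-0.007,-0.185,0,0,0,0.103],[-0.007,-0.192,0,0,0,0.103]], "jaw": 0.9}}

```text
time: 45.95
tool_pos: [0.5318, -0.008, 0.1664]
ee_rot: [-3.14, -0.006, 3.099]
wrist_force: [0.7, 0.5, 0.6]
width: 0.0746
finger_force: 0.0
```

{"op": "carry_out", "data": {"commands": [[-0.006,-0.045,0,0,0,0.03],[-0.012,-0.09,0,0,0,0.06],[-0.019,-0.14,0,0,0,0.09],[-0.027,-0.185,0,0,0,0.102],[-0.027,-0.19,0,0,0,0.102]]}}

```text
time: 46.45
tool_pos: [0.5521, -0.1983, 0.1662]
ee_rot: [3.141, -0.005, 2.998]
wrist_force: [-0.2, 1.2, -0.3]
width: 0.0846
finger_force: 0.0
```

{"op": "carry_out", "data": {"commands": [[-0.011,-0.045,0,0,0,0.03],[-0.022,-0.09,0,0,0,0.06],[-0.034,-0.14,0,0,0,0.09],[-0.046,-0.186,0,0,0,0.103],[-0.046,-0.186,0,0,0,0.103]]}}

```text
time: 46.95
tool_pos: [0.5716, -0.3889, 0.1642]
ee_rot: [3.14, -0.006, 2.895]
wrist_force: [0.0, -0.1, -1.3]
width: 0.0842
finger_force: 0.0
```

{"op": "carry_out", "data": {"commands": [[0,0,0,0,0,0],[0,0,0.03,0,0,0],[0,0,0.06,0,0,0],[0,0,0.09,0,0,0],[0,0,0.11,0,0,0]]}}

```text
time: 47.45
tool_pos: [0.5725, -0.3809, 0.057]
ee_rot: [3.139, -0.004, 2.903]
wrist_force: [0.8, -0.2, 0.3]
width: 0.0843
finger_force: 0.0
```

{"op": "carry_out", "data": {"commands": [[0,0,0.012,0,0,0],[0,0,0.024,0,0,0],[0,0,0.036,0,0,0],[0,0,0.048,0,0,0],[0,0,0.048,0,0,0]]}}

```text
time: 47.95
tool_pos: [0.5721, -0.3842, 0.0096]
ee_rot: [3.14, -0.003, 2.9]
wrist_force: [-0.8, 0.5, -0.2]
width: 0.0846
finger_force: 0.0
```

{"op": "carry_out", "data": {"commands": [[0,0,0,0,0,0],[0,0,0,0,0,0],[0,0,0,0,0,0],[0,0,0,0,0,0],[0,0,0,0,0,0]], "jaw": 0}}

```text
time: 48.45
tool_pos: [0.5734, -0.3854, 0.0126]
ee_rot: [-3.141, 0.001, 2.9]
wrist_force: [-0.0, -0.3, 1.4]
width: 0.0558
finger_force: 30.0
```

{"op": "carry_out", "data": {"commands": [[0,0,0,0,0,0],[0,0,0,0,0,0],[0,0,0,0,0,0],[0,0,0,0,0,0],[0,0,0,0,0,0]]}}

```text
time: 48.95
tool_pos: [0.5734, -0.3854, 0.0125]
ee_rot: [-3.141, 0.001, 2.9]
wrist_force: [0.2, 0.3, 5.2]
width: 0.0556
finger_force: 30.0
```

{"op": "carry_out", "data": {"commands": [[0,0,-0.04,0,0,0],[0,0,-0.08,0,0,0],[0,0,-0.12,0,0,0],[0,0,-0.158,0,0,0],[0,0,-0.158,0,0,0]]}}

```text
time: 49.45
tool_pos: [0.5753, -0.387, 0.1767]
ee_rot: [-3.137, 0.01, 2.9]
wrist_force: [0.7, 0.2, -0.3]
width: 0.0555
finger_force: 30.0
```

{"op": "carry_out", "data": {"commands": [[0.007,0.045,0,0,0,-0.03],[0.014,0.09,0,0,0,-0.06],[0.021,0.14,0,0,0,-0.09],[0.028,0.185,0,0,0,-0.103],[0.028,0.19,0,0,0,-0.103]]}}

```text
time: 49.95
tool_pos: [0.5908, -0.188, 0.1674]
ee_rot: [3.138, -0.004, 3.009]
wrist_force: [-0.0, -1.3, -1.9]
width: 0.0553
finger_force: 30.0
```

{"op": "carry_out", "data": {"commands": [[0.002,0.045,0,0,0,-0.03],[0.004,0.09,0,0,0,-0.06],[0.006,0.14,0,0,0,-0.09],[0.008,0.185,0,0,0,-0.102],[0.008,0.192,0,0,0,-0.102]]}}

```text
time: 50.45
tool_pos: [0.6092, 0.0018, 0.1674]
ee_rot: [3.14, -0.004, 3.11]
wrist_force: [-0.5, -0.9, -0.9]
width: 0.0553
finger_force: 30.0
```

{"op": "carry_out", "data": {"commands": [[-0.003,0.045,0,0,0,-0.03],[-0.006,0.09,0,0,0,-0.06],[-0.009,0.14,0,0,0,-0.09],[-0.012,0.185,0,0,0,-0.103],[-0.012,0.192,0,0,0,-0.103]]}}

```text
time: 50.95
tool_pos: [0.6284, 0.1924, 0.167]
ee_rot: [3.141, -0.003, -3.071]
wrist_force: [0.1, -0.4, -1.3]
width: 0.0552
finger_force: 30.0
```

Run:
```python
from m import *
for n in('top','scene'): shot(n,n+'10')
a=cv2.imread('pics/top10.png')[115:260,40:240]; b=cv2.imread('pics/scene10.png')[90:250,300:500]
cv2.imwrite('pics/c7.png',np.hstack([cv2.resize(x,(400,400),interpolation=2) for x in (a,b)]))
```

```text
(no output)
```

View pics/c7.png

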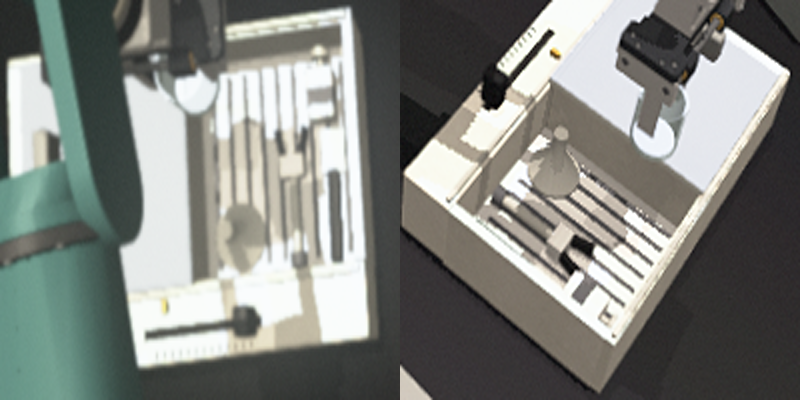

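The picture shows the spatula, clamp, boss and funnel in the trough, the beaker held at the right panel's (660,125) over its clear rear-left corner, and the slider off. Lowering the beaker.

{"op": "carry_out", "data": {"commands": [[0,0,0,0,0,0],[0,0,0.03,0,0,0],[0,0,0.06,0,0,0],[0,0,0.09,0,0,0],[0,0,0.12,0,0,0]]}}

```text
time: 51.55
tool_pos: [0.6293, 0.1857, 0.0487]
ee_rot: [-3.141, 0.0, -3.079]
wrist_force: [-0.5, -0.4, -0.9]
width: 0.0551
finger_force: 30.0
```

{"op": "carry_out", "data": {"commands": [[0,0,0.007,0,0,0],[0,0,0.014,0,0,0],[0,0,0.02,0,0,0],[0,0,0.026,0,0,0],[0,0,0.026,0,0,0]]}}

```text
time: 52.05
tool_pos: [0.6292, 0.1886, 0.024]
ee_rot: [3.142, 0.0, -3.075]
wrist_force: [0.2, -1.5, -0.0]
width: 0.0559
finger_force: 30.0
```

{"op": "carry_out", "data": {"commands": [[0,0,0,0,0,0],[0,0,0,0,0,0],[0,0,0,0,0,0],[0,0,0,0,0,0],[0,0,0,0,0,0]], "jaw": 0.7}}

```text
time: 52.55
tool_pos: [0.6292, 0.1889, 0.0241]
ee_rot: [3.141, 0.001, -3.075]
wrist_force: [-0.2, 0.6, 0.2]
width: 0.0659
finger_force: 0.0
```

{"op": "carry_out", "data": {"commands": [[0,0,-0.03,0,0,0],[0,0,-0.06,0,0,0],[0,0,-0.1,0,0,0],[0,0,-0.146,0,0,0],[0,0,-0.146,0,0,0]]}}

```text
time: 53.05
tool_pos: [0.6329, 0.1896, 0.1795]
ee_rot: [3.139, 0.016, -3.075]
wrist_force: [0.7, 0.6, 1.3]
width: 0.0658
finger_force: 0.0
```

Run:
```python
from m import *
from plan import *
shot('top','top11')
s=shot('scene','scene11'); P=world(s); m=(s['range_z']>0)
q=P[m]; d=(q[:,:2]*1e3-O)@np.array([[np.cos(A),-np.sin(A)],[np.sin(A),np.cos(A)]])
k=(d[:,0]>-70)&(d[:,0]<140)&(d[:,1]<-8)&(d[:,1]>-210); print('max z inside',np.sort(q[k,2])[-8:])
import cv2
b=cv2.imread('pics/scene11.png'); cv2.imwrite('pics/c8.png',cv2.resize(b,(560,420)))
plan([(566.5,402.0,180,3.208),(566.5,402.0,93,3.208)])
```

```text
max z inside [0.5876572  0.58767959 0.58791968 0.58816452 0.58850099 0.58923586
 0.58923884 0.58954268]
[0.048, 0.217, -0.01] 0.0 -> [566.5, 402.0, 180.0, 3.208]
[0.0, -0.0, 0.087] 0.0 -> [566.5, 402.0, 93.0, 3.208]
```

View pics/c8.png

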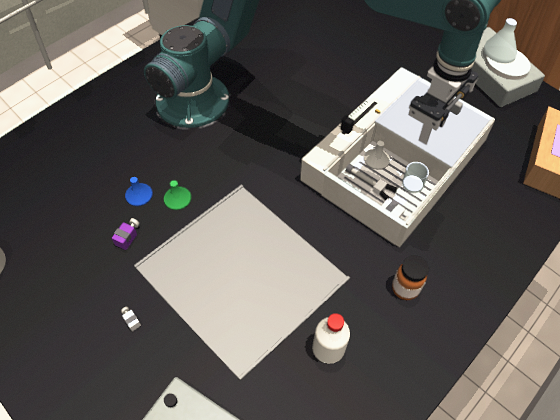

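The picture shows an empty board, all five pieces in the trough with the beaker upright at (415,178), and the jar and bottle untouched. Now the cover.

{"op": "carry_out", "data": {"commands": [[0.01,0.045,-0.01,0,0,0],[0.02,0.09,-0.01,0,0,0],[0.03,0.135,-0.01,0,0,0],[0.04,0.18,-0.01,0,0,0],[0.048,0.217,-0.01,0,0,0]], "jaw": 0.6}}

```text
time: 53.65
tool_pos: [0.5647, 0.4038, 0.1765]
ee_rot: [-3.14, -0.005, -3.074]
wrist_force: [0.6, -0.2, -0.4]
width: 0.0568
finger_force: 0.0
```

{"op": "carry_out", "data": {"commands": [[0,0,0,0,0,0],[0,0,0.025,0,0,0],[0,0,0.05,0,0,0],[0,0,0.07,0,0,0],[0,0,0.075,0,0,0]]}}

```text
time: 54.15
tool_pos: [0.5646, 0.3996, 0.0987]
ee_rot: [-3.137, -0.009, -3.076]
wrist_force: [-0.5, 0.1, -0.8]
width: 0.0562
finger_force: 0.0
```

{"op": "carry_out", "data": {"commands": [[0,0,0.003,0,0,0],[0,0,0.006,0,0,0],[0,0,0.009,0,0,0],[0,0,0.012,0,0,0],[0,0,0.012,0,0,0]]}}

```text
time: 54.65
tool_pos: [0.5668, 0.4021, 0.0929]
ee_rot: [3.141, 0.0, -3.075]
wrist_force: [-0.0, -0.1, -0.7]
width: 0.0566
finger_force: 0.0
```

{"op": "carry_out", "data": {"commands": [[0,0,0,0,0,0],[0,0,0,0,0,0],[0,0,0,0,0,0],[0,0,0,0,0,0],[0,0,0,0,0,0]], "jaw": 0}}

```text
time: 55.15
tool_pos: [0.5668, 0.4018, 0.0929]
ee_rot: [-3.141, 0.0, -3.075]
wrist_force: [0.9, -9.3, 1.2]
width: 0.0201
finger_force: 6.5
```

{"op": "carry_out", "data": {"commands": [[0,0,0,0,0,0],[0,0,0,0,0,0],[0,0,0,0,0,0],[0,0,0,0,0,0],[0,0,0,0,0,0]]}}

```text
time: 55.65
tool_pos: [0.5669, 0.4018, 0.0929]
ee_rot: [-3.141, 0.0, -3.076]
wrist_force: [-0.0, -2.2, 0.6]
width: 0.0197
finger_force: 30.0
```

{"op": "carry_out", "data": {"commands": [[0,-0.016,0,0,0,0],[0,-0.034,0,0,0,0],[0,-0.054,0,0,0,0],[0,-0.074,0,0,0,0],[0,-0.094,0,0,0,0]]}}

```text
time: 56.15
tool_pos: [0.5734, 0.3064, 0.0929]
ee_rot: [3.141, 0.001, -3.076]
wrist_force: [1.3, 3.6, -1.4]
width: 0.0197
finger_force: 30.0
```

{"op": "carry_out", "data": {"commands": [[0,-0.02,0,0,0,0],[0,-0.04,0,0,0,0],[0,-0.06,0,0,0,0],[0,-0.08,0,0,0,0],[0,-0.096,0,0,0,0]]}}

```text
time: 56.65
tool_pos: [0.5799, 0.2103, 0.0928]
ee_rot: [3.141, 0.001, -3.077]
wrist_force: [2.9, 3.2, -1.7]
width: 0.0195
finger_force: 30.0
```

{"op": "carry_out", "data": {"commands": [[0,-0.004,0,0,0,0],[0,-0.008,0,0,0,0],[0,-0.012,0,0,0,0],[0,-0.016,0,0,0,0],[0,-0.02,0,0,0,0]]}}

```text
time: 57.15
tool_pos: [0.581, 0.1929, 0.0929]
ee_rot: [3.141, 0.001, -3.075]
wrist_force: [5.1, 3.2, -1.4]
width: 0.0196
finger_force: 30.0
```

{"op": "carry_out", "data": {"commands": [[0,-0.002,0,0,0,0],[0,-0.004,0,0,0,0],[0,-0.006,0,0,0,0],[0,-0.008,0,0,0,0],[0,-0.008,0,0,0,0]]}}

```text
time: 57.65
tool_pos: [0.5814, 0.1874, 0.0929]
ee_rot: [3.137, 0.001, -3.074]
wrist_force: [4.6, 8.1, -2.4]
width: 0.0197
finger_force: 30.0
```

{"op": "carry_out", "data": {"commands": [[0,-0.001,0,0,0,0],[0,-0.002,0,0,0,0],[0,-0.002,0,0,0,0],[0,-0.002,0,0,0,0],[0,-0.002,0,0,0,0]]}}

```text
time: 58.15
tool_pos: [0.5814, 0.1875, 0.0929]
ee_rot: [3.134, 0.002, -3.073]
wrist_force: [5.1, 11.3, -2.7]
width: 0.0195
finger_force: 30.1
```

{"op": "carry_out", "data": {"commands": [[0,0,0,0,0,0],[0,0,0,0,0,0],[0,0,0,0,0,0],[0,0,0,0,0,0],[0,0,0,0,0,0]], "jaw": 0.6}}

```text
time: 58.65
tool_pos: [0.5809, 0.182, 0.0927]
ee_rot: [-3.141, -0.001, -3.076]
wrist_force: [-0.8, 0.1, 0.5]
width: 0.0548
finger_force: 0.0
```

{"op": "carry_out", "data": {"commands": [[0,0,-0.03,0,0,0],[0,0,-0.06,0,0,0],[0,0,-0.087,0,0,0],[0,0,-0.087,0,0,0],[0,0,-0.087,0,0,0]]}}

```text
time: 59.15
tool_pos: [0.5815, 0.1823, 0.18]
ee_rot: [3.142, 0.001, -3.076]
wrist_force: [-0.1, -0.4, -0.3]
width: 0.0566
finger_force: 0.0
```

Run:
```python
from m import *
from plan import *
c=load(); c[:2]+=np.array([-.066,.998])*-220; c[2]=180; save(c); print(c,get_obs()['tool_pos'])
for n in('top','scene'): shot(n,n+'12')
Ps,_=cloud('12')
for P in Ps:
    q=P[near(P,.428,.153,.03,.112,.135)]; len(q)>9 and print('grip',rect(q))
    q=P[near(P,.581,.187,.05,.118,.133)]; len(q)>9 and print('handle',rect(q),todry(rect(q)[0]))
plan([(428.7,152.5,180,3.208),(428.7,152.5,90,3.208)])
```

```text
[581.24115983 182.69854303 180.           3.208     ] [0.58145757 0.18234351 0.17996365]
grip (array([427.2, 152. ]), array([26.7, 19.5]), 0.8)
handle (array([569.2, 185.2]), array([59.5, 18.1]), 5.2) [ 25.00355368 -56.87286087]
grip (array([428.8, 149.4]), array([27.5, 25.7]), 3.9)
handle (array([580.7, 184.4]), array([79.1, 23.9]), 1.7) [ 36.4257541  -58.42956819]
[0.154, -0.02, -0.0] 0.0 -> [428.7, 152.5, 180.0, 3.208]
[0.0, -0.0, 0.09] 0.0 -> [428.7, 152.5, 90.0, 3.208]
```

{"op": "carry_out", "data": {"commands": [[0.04,-0.005,0,0,0,0],[0.08,-0.01,0,0,0,0],[0.12,-0.015,0,0,0,0],[0.154,-0.02,0,0,0,0],[0.154,-0.02,0,0,0,0]]}}

```text
time: 59.75
tool_pos: [0.4248, 0.1517, 0.1779]
ee_rot: [-3.141, -0.004, -3.075]
wrist_force: [0.6, -0.5, -0.1]
width: 0.0565
finger_force: 0.0
```

{"op": "carry_out", "data": {"commands": [[0,0,0.03,0,0,0],[0,0,0.06,0,0,0],[0,0,0.08,0,0,0],[0,0,0.09,0,0,0],[0,0,0.09,0,0,0]]}}

```text
time: 60.25
tool_pos: [0.4278, 0.1521, 0.0873]
ee_rot: [-3.141, -0.005, -3.075]
wrist_force: [0.7, 0.3, -0.3]
width: 0.0567
finger_force: 0.0
```

{"op": "carry_out", "data": {"commands": [[0,0,0,0,0,0],[0,0,0,0,0,0],[0,0,0,0,0,0],[0,0,0,0,0,0],[0,0,0,0,0,0]], "jaw": 0}}

```text
time: 60.75
tool_pos: [0.4294, 0.1528, 0.0904]
ee_rot: [3.141, 0.001, -3.075]
wrist_force: [-0.4, 6.9, 3.0]
width: 0.0203
finger_force: 6.6
```

{"op": "carry_out", "data": {"commands": [[0,0,0,0,0,0],[0,0,0,0,0,0],[0,0,0,0,0,0],[0,0,0,0,0,0],[0,0,0,0,0,0]]}}

```text
time: 61.25
tool_pos: [0.4293, 0.1529, 0.0904]
ee_rot: [3.141, 0.001, -3.075]
wrist_force: [-0.2, 2.2, 4.3]
width: 0.0193
finger_force: 30.0
```

{"op": "carry_out", "data": {"commands": [[0,0.014,0,0,0,0],[0,0.03,0,0,0,0],[0,0.046,0,0,0,0],[0,0.062,0,0,0,0],[0,0.078,0,0,0,0]]}}

```text
time: 61.75
tool_pos: [0.4242, 0.2292, 0.0904]
ee_rot: [-3.138, 0.001, -3.076]
wrist_force: [-0.0, -2.1, 5.0]
width: 0.0198
finger_force: 30.0
```

{"op": "carry_out", "data": {"commands": [[0,0.01,0,0,0,0],[0,0.018,0,0,0,0],[0,0.024,0,0,0,0],[0,0.027,0,0,0,0],[0,0.027,0,0,0,0]]}}

```text
time: 62.25
tool_pos: [0.4223, 0.2566, 0.0904]
ee_rot: [-3.14, 0.001, -3.075]
wrist_force: [-1.2, -1.1, 6.5]
width: 0.0194
finger_force: 30.0
```

{"op": "carry_out", "data": {"commands": [[0,0,0,0,0,0],[0,0,0,0,0,0],[0,0,0,0,0,0],[0,0,0,0,0,0],[0,0,0,0,0,0]], "jaw": 0.6}}

```text
time: 62.75
tool_pos: [0.4219, 0.257, 0.0895]
ee_rot: [-3.141, -0.001, -3.076]
wrist_force: [0.4, 0.1, -0.5]
width: 0.0545
finger_force: 0.0
```

{"op": "carry_out", "data": {"commands": [[0,0,-0.03,0,0,0],[0,0,-0.06,0,0,0],[0,0,-0.09,0,0,0],[0,0,-0.09,0,0,0],[0,0,-0.09,0,0,0]]}}

```text
time: 63.25
tool_pos: [0.4223, 0.2573, 0.18]
ee_rot: [3.141, 0.001, -3.075]
wrist_force: [0.0, -0.8, -0.2]
width: 0.0567
finger_force: 0.0
```

{"op": "carry_out", "data": {"commands": [[0.03,0,-0.02,0,0,0],[0.06,0,-0.04,0,0,0],[0.1,0,-0.06,0,0,0],[0.14,0,-0.08,0,0,0],[0.14,0,-0.08,0,0,0]]}}

```text
time: 63.75
tool_pos: [0.28, 0.2482, 0.2619]
ee_rot: [3.139, 0.003, -3.072]
wrist_force: [-0.2, 0.1, -0.7]
width: 0.0562
finger_force: 0.0
```

```bash
cat > fin.py <<'E'
from m import *
from plan import *
c=load()
def samp(s,img,xs,ys,z):
    K=np.array([[s['fx'],0,s['cx']],[0,s['fy'],s['cy']],[0,0,1.]])
    X=np.array([[*dry(x,y)/1e3,z] for x in xs for y in ys])
    p=cv2.projectPoints(X,cv2.Rodrigues(s['R'])[0],s['t'],K,np.array(s['distortion']))[0].reshape(len(xs),len(ys),2).astype(np.float32)
    return cv2.remap(img,p[...,0],p[...,1],cv2.INTER_CUBIC)
ys=np.arange(-10,60,.5)
for n in('top','scene'):
    S=[shot(n,n+f'13{k}') for k in range(4)]; img=np.mean([s['img'] for s in S],0).astype(np.float32); s=S[0]
    g=samp(s,img.mean(2),np.arange(-123,-111,1.),ys,.126).mean(0)
    hi=np.median(g[ys>45]); lo=g.min(); i=np.where(g<(hi+lo)/2)[0]; 
    print(n,'grip dark span',ys[i[0]],ys[i[-1]],'centre from +y edge',ys[i[-1]]+.25-10,'lo/hi',lo,hi)
    b=samp(s,img[...,0]-img[...,2],np.arange(-108,-80,1.),ys,.093); b=np.clip(b-np.median(b)-12,0,None)
    w=b.sum(0); wx=b.sum(1); k=(ys>10)&(ys<40)
    print('   clip y',(w*ys)[k].sum()/w[k].sum(),'x',(wx*np.arange(-108,-80,1.)).sum()/wx.sum(),'half span',ys[k][w[k]>w[k].max()/2][[0,-1]])
    cv2.imwrite(f'pics/f{n}.png',cv2.resize(img[(205,80)[n=='scene']:,:][:50,(95,350)[n=='scene']:][:,:60],None,fx=6,fy=6,interpolation=2)[:,:,::-1])
cv2.imwrite('pics/c9.png',np.hstack([cv2.imread('pics/ftop.png'),cv2.imread('pics/fscene.png')]))
E
python3 fin.py
```

```text
top grip dark span -10.0 33.5 centre from +y edge 23.75 lo/hi 62.39448 237.31029
   clip y 24.706957630770106 x -93.46818591036137 half span [22.  27.5]
scene grip dark span -10.0 30.5 centre from +y edge 20.75 lo/hi 12.651177 244.3413
   clip y 23.519924698433904 x -93.44665024053396 half span [21.  27.5][ WARN:0@14.274] global loadsave.cpp:1063 imwrite_ Unsupported depth image for selected encoder is fallbacked to CV_8U.
```

View pics/c9.png

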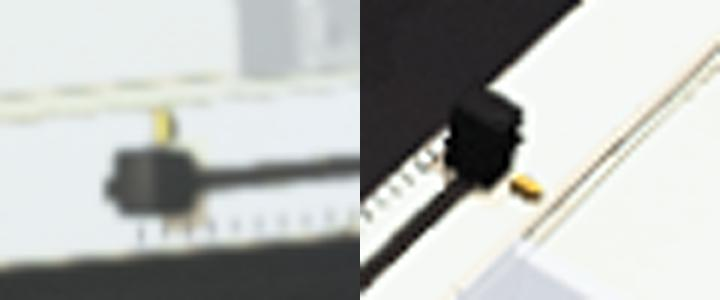

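Both views show the grip's centre within about a clip's width of the brass clip: left panel grip (152,180) and clip (163,125), right panel (485,140) and (525,187). I'll cross-check with depth before trimming.

Run:
```python
from m import *
from plan import *
def td(q): return (q[:,:2]*1e3-O)@np.array([[np.cos(A),-np.sin(A)],[np.sin(A),np.cos(A)]])
for n in('top','scene'):
  for tags in (['0'],['12'],['130','131','132','133']):
    g=[];c=[]
    for t in tags:
        s=dict(np.load(n+t+'.npz')); W=world(s); I=s['img'].astype(int)
        P=W.reshape(-1,3); d=td(P); C=I.reshape(-1,3)
        m=(abs(d[:,0]+117)<11)&(P[:,2]>.1205)&(P[:,2]<.134)&(d[:,1]>-100)&(d[:,1]<50); g.append(d[m])
        m=(abs(d[:,0]+94)<12)&(abs(d[:,1]-25)<12)&(P[:,2]>.08)&(P[:,2]<.1)&(C[:,0]-C[:,2]>60); c.append(d[m])
    g=np.vstack(g);c=np.vstack(c); p=lambda a:np.percentile(a[:,1],[2,50,98]).round(1)
    print(n,tags[0],'grip',p(g),'mean',g[:,1].mean().round(2),g[:,0].mean().round(1),'clip',p(c),c.mean(0).round(2),len(g),len(c))
```

```text
top 0 grip [16.7 25.3 35. ] mean 25.2 -117.0 clip [22.9 25.1 27.6] [-93.8   25.24] 74 8
top 12 grip [-89.8 -80.5 -71. ] mean -80.59 -117.6 clip [23.8 25.  27.6] [-93.77  25.41] 74 8
top 130 grip [13.8 22.2 31.6] mean 22.35 -117.1 clip [23.1 25.5 28.1] [-93.73  25.62] 293 32
scene 0 grip [14.4 22.8 35.7] mean 23.76 -116.5 clip [21.8 24.5 30.2] [-94.54  25.07] 59 12
scene 12 grip [-94.6 -86.4 -73.5] mean -84.9 -117.3 clip [20.7 23.8 27.8] [-93.97  24.16] 62 10
scene 130 grip [10.5 19.4 31.6] mean 20.22 -117.1 clip [21.4 24.7 31.9] [-93.88  24.94] 226 44
```

Run:
```python
src=open('fin.py').read().split("ys=np.arange")[0]; exec(src)
for n in('top','scene'):
    for t,r in (('0',25),('12',-80),('130',25),('132',25)):
        s=dict(np.load(n+t+'.npz')); ys=np.arange(r-20,r+40,.25)
        g=samp(s,s['img'].astype(np.float32).mean(2),np.arange(-123,-111,1.),ys,.126).mean(0)
        hi=np.median(g[ys>r+20]); lo=np.percentile(g,10); o=[]
        for f in(.3,.5,.7): o.append(ys[np.where(g<lo+f*(hi-lo))[0][-1]]-10)
        print(n,t,o)
```

```text
top 0 [np.float64(23.75), np.float64(25.0), np.float64(26.0)]
top 12 [np.float64(-83.5), np.float64(-81.0), np.float64(-74.25)]
top 130 [np.float64(22.0), np.float64(23.75), np.float64(25.25)]
top 132 [np.float64(22.0), np.float64(23.75), np.float64(25.25)]
scene 0 [np.float64(22.75), np.float64(24.0), np.float64(25.0)]
scene 12 [np.float64(-84.75), np.float64(-83.75), np.float64(-82.75)]
scene 130 [np.float64(19.75), np.float64(20.75), np.float64(21.75)]
scene 132 [np.float64(19.75), np.float64(20.75), np.float64(21.75)]
```

{"op": "carry_out", "data": {"commands": [[-0.04,0,0.02,0,0,0],[-0.08,0,0.04,0,0,0],[-0.12,0,0.06,0,0,0],[-0.14,0,0.08,0,0,0],[-0.14,0,0.08,0,0,0]]}}

```text
time: 64.65
tool_pos: [0.4224, 0.2557, 0.1745]
ee_rot: [-3.138, -0.009, -3.078]
wrist_force: [-1.0, 0.5, -0.4]
width: 0.0563
finger_force: 0.0
```

{"op": "carry_out", "data": {"commands": [[0,0,0.03,0,0,0],[0,0,0.06,0,0,0],[0,0,0.08,0,0,0],[0,0,0.09,0,0,0],[0,0,0.09,0,0,0]]}}

```text
time: 65.15
tool_pos: [0.421, 0.2569, 0.0889]
ee_rot: [-3.141, -0.002, -3.075]
wrist_force: [0.9, -0.9, 0.3]
width: 0.0564
finger_force: 0.0
```

{"op": "carry_out", "data": {"commands": [[0,0,0,0,0,0],[0,0,0,0,0,0],[0,0,0,0,0,0],[0,0,0,0,0,0],[0,0,0,0,0,0]], "jaw": 0}}

```text
time: 65.65
tool_pos: [0.4223, 0.2572, 0.0903]
ee_rot: [3.142, 0.001, -3.075]
wrist_force: [0.3, -2.1, 0.9]
width: 0.0201
finger_force: 5.4
```

{"op": "carry_out", "data": {"commands": [[0,0,0,0,0,0],[0,0,0,0,0,0],[0,0,0,0,0,0],[0,0,0,0,0,0],[0,0,0,0,0,0]]}}

```text
time: 66.15
tool_pos: [0.4224, 0.2572, 0.0903]
ee_rot: [3.141, 0.001, -3.075]
wrist_force: [-0.2, -0.9, 5.1]
width: 0.02
finger_force: 30.0
```

{"op": "carry_out", "data": {"commands": [[0,0.001,0,0,0,0],[0,0.002,0,0,0,0],[0,0.002,0,0,0,0],[0,0.002,0,0,0,0],[0,0.002,0,0,0,0]]}}

```text
time: 66.65
tool_pos: [0.4222, 0.2592, 0.0903]
ee_rot: [3.142, 0.001, -3.075]
wrist_force: [0.5, -2.0, 4.5]
width: 0.0198
finger_force: 30.0
```

{"op": "carry_out", "data": {"commands": [[0,0,0,0,0,0],[0,0,0,0,0,0],[0,0,0,0,0,0],[0,0,0,0,0,0],[0,0,0,0,0,0]], "jaw": 0.6}}

```text
time: 67.15
tool_pos: [0.4217, 0.2592, 0.0895]
ee_rot: [3.142, -0.001, -3.075]
wrist_force: [0.2, 0.5, -0.0]
width: 0.0546
finger_force: 0.0
```

{"op": "carry_out", "data": {"commands": [[0,0,-0.03,0,0,0],[0,0,-0.06,0,0,0],[0,0,-0.09,0,0,0],[0,0,-0.09,0,0,0],[0,0,-0.09,0,0,0]]}}

```text
time: 67.65
tool_pos: [0.4222, 0.2594, 0.18]
ee_rot: [3.141, 0.001, -3.075]
wrist_force: [-0.6, 0.3, -0.4]
width: 0.0563
finger_force: 0.0
```

{"op": "carry_out", "data": {"commands": [[0.03,0,-0.02,0,0,0],[0.06,0,-0.04,0,0,0],[0.1,0,-0.06,0,0,0],[0.14,0,-0.08,0,0,0],[0.14,0,-0.08,0,0,0]]}}

```text
time: 68.15
tool_pos: [0.2799, 0.2502, 0.2619]
ee_rot: [3.139, 0.003, -3.072]
wrist_force: [0.6, -0.1, -0.4]
width: 0.0563
finger_force: 0.0
```

```bash
python3 fin.py 2>/dev/null
python3 - <<'E'
from m import *
from plan import *
def td(q): return (q[:,:2]*1e3-O)@np.array([[np.cos(A),-np.sin(A)],[np.sin(A),np.cos(A)]])
for n in('top','scene'):
    g=[];c=[]
    for t in ['130','131','132','133']:
        s=dict(np.load(n+t+'.npz')); P=world(s).reshape(-1,3); d=td(P)
        m=(abs(d[:,0]+117)<11)&(P[:,2]>.1205)&(P[:,2]<.134)&(d[:,1]>-100)&(d[:,1]<50); g.append(d[m])
        m=(abs(d[:,0]-36)<36)&(P[:,2]>.123)&(P[:,2]<.135)&(abs(d[:,1]+57)<25); c.append(d[m])
    g=np.vstack(g);c=np.vstack(c); print(n,'grip',np.percentile(g[:,1],[2,50,98]).round(1),'handle',c.mean(0).round(1))
E
```

```text
top grip dark span -10.0 34.5 centre from +y edge 24.75 lo/hi 62.49207 237.25664
   clip y 24.637049353269745 x -93.49109088594608 half span [22.  27.5]
scene grip dark span -10.0 33.0 centre from +y edge 23.25 lo/hi 12.879073 244.36597
   clip y 23.407117864754913 x -93.35040267224139 half span [21.  27.5]
top grip [15.6 24.4 34.2] handle [ 36.7 -57.5]
scene grip [13.1 22.1 34.7] handle [ 36.6 -59.5]
```

View pics/scene133.png

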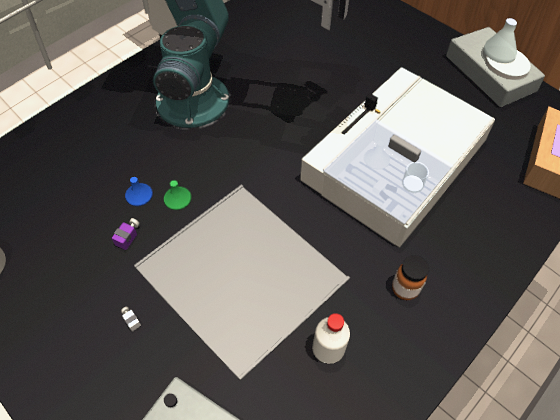

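The grip now lines up with the clip to within about 1 mm: 24.8 against 24.6 mm in the top view, 23.3 against 23.4 mm in the scene view. The final view shows the cover shut over all five pieces, an empty board, the jar and bottle in place, and the arm clear. Handing in.

```bash
python3 -c "from bench import *; print(close_job())"
```

```text
the job is handed in; nothing more can be done
None
```

I handed the job in: the beaker, funnel, boss, clamp and spatula (no adapter was present) are in the trough under the shut cover, the heat was off throughout and is now set level with the brass clip to within about 1 mm, and the jar and bottle were not touched.

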